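# Hang a specimen in front of the viewer and hold its focus lever at the fourth click

## Robot

A 7-joint arm with a two-finger parallel gripper is mounted at the origin on a cart in front of the work surface, level with it; the furniture and walls round the work are solid. World frame = base frame: x ahead of the robot, y to its left, z up, the work surface at z = 0. Lengths are in m, angles in rad, forces in N, time in s.
With the tool pointing down it reaches from about 0.4 to 0.85 m from the base axis. Payload 10.4 kg.
Tool frame: the origin (TCP) lies between the finger pads; the fingertips stand 25 mm ahead of it and the grasp point (between the pads) lies 6 mm ahead of it; x points along the fingers, y is the direction in which the jaws open and shut, and the axes are right-handed (so a half turn about x gives the same grasp; the last joint's range is limited). The gripper opens to 87 mm and grips with 3 to 60 N. Pads are 19 mm wide; open, the fingers measure 117 mm over their backs; the gripper's body (75 mm by 190 mm) begins 51 mm behind the grasp point.
Start: joints at [-1.193, 0.332, -0.065, 1.46, 0.022, 1.35, -0.088], TCP at [0.244, 0.575, 0.248] pointing down, gripper open.
Joint ranges: [-2.6, 2.6], [-0.5, 2.12], [-1.47, 1.34], [0.16, 2.42], [-1.27, 4.41], [0.06, 2.06], [-2.6, 2.6]. Speed limits (rad/s): [2.22, 2.22, 2.79, 2.79, 3.14, 3.14, 3.14].

## Interface

Orientations are given as a unit quaternion [x, y, z, w].
In Python, from bench import r gives the robot as it stands.
- The arm moves only by the shell command python3 -m pendant 'ROWS' [FORCE]. ROWS is JSON, a list of rows, each an object with "translation": the shift along the world's x, y, z in cm, a list of three; "angular": the turn, a rotation vector about the world's x, y, z in degrees, a list of three; "hand": the opening, from -1 (shut) to 1 (fully open). In form: [{"translation": [dx, dy, dz], "angular": [wx, wy, wz], "hand": hand}, ...]. A call has 1 to 20 rows; each row shifts and turns the commanded pose from where the row before left it; what a row does not reach is not made up. A row lasts 1/10 s, in which the tool goes at most 50 mm and 8.59 degrees, less where a joint would pass 70% of its speed; a pose out of reach is approached as far as the arm can. A call is refused whole if a number of a shift passes 5 or a number of a turn 8.59, either way. A call with a gripper value outside its range is refused whole. The fingers move at their own pace and stop on an object; FORCE is the grip in N (left out, the last holds). Time passes only in rows, so rows that do not move let the fingers close. It gives the time, the measured TCP pose, the force and the opening at its end, in the units of the state.
- r.read_state(): the state, without advancing time (a new reading comes with each control period).
- r.camera(name): name is "side" or "top" or "wrist"; returns the picture (400x640x3 uint8, red, green, blue); there is no depth.
- r.camera_info(name): a dict with "fx", "fy", "cx", "cy" (pixels), "distortion" ([k1, k2, p1, p2, k3] as OpenCV has them; the pictures are not rectified), "rvec" (rotation vector, rad) and "tvec" (3), from world to camera coordinates, as OpenCV has them; the wrist camera has in their place "mount" (4x4, takes a point from camera to tool coordinates, whose origin is the TCP and whose axes are the tool frame's). Camera axes: x right, y down, z forward; pixel columns grow to the right and rows downward; lengths in m; the calibration is good to about 2 mm. A picture is of the moment at which its call begins: read the wrist's pose just before it. camera_info takes no time and is no camera call.
- r.close_job(): hands the job in, once; it reports no verdict.
Trained networks look in the newest picture that a camera, given by its name, has taken for a name from the list of things; names that differ only in an ending like _2 or _b are one class to them, and where a whole thing is asked for, a point or a joint stands for the part that bears it (a point fixed in the world has none). Each returns a list of dicts, best first, with "confidence" (0 to 1); they miss things now and then, are a little off and sometimes report something else, mostly with a low value. They report only what shows in the picture. A call takes as long as a camera call.
- r.find_in(camera, name): "point" ([row, column] in pixels, amid what is visible of it).
- r.mark_of(camera, name): "point" ([row, column] in pixels: a listed point, or the origin of a listed thing).
The state is a dict: "time": time; "joint_positions": joint angles; "joint_vel": joint speeds; "joint_torque": joint torques, N m; "ee_pos": TCP position; "eef_rot": TCP orientation; "ft_force": force on the tool from outside, world axes, zero at the start; "torque": the same for the moment, N m; "width": finger opening in m.
Only numpy, scipy, OpenCV 4.12 (cv2) and the standard library are available. Lean on these libraries where they do the work, as an engineer would, in place of code of your own. Each camera call takes 0.05 s, during which the arm holds its last target.

## Task

Hook the specimen carrier over the left-hand end of the rail, slide it along the rail to the red mark without lifting it off, and let go of it there. Then take the red knob of the viewer's spring-return focus lever, push it away from you by exactly four clicks (never on to a fifth) and finish while still holding it there against its spring. Leave the flask and the white dish alone.

Things in the scene. Friction and masses are not known exactly. Their poses are not given: they have to be found in the camera images.
- carrier: Loose aluminium specimen carrier, about 120 g, standing upright; origin: underside of its foot, below the hook's saddle; x points out of the hook's open side, z up. Foot: x -18 to +26, 50 (y) x 8 mm. Upright plate, 50 mm wide, at x -10 to -14, glass slide on its -x face. On top of the hook, z 115 to 155 mm, a blue square grip stem, 14 x 14 mm, in line with the saddle
- carrier_hook (a point): Rail axis in the hook when the carrier hangs, 100 mm above the underside of its foot. A V-shaped saddle rests on the rail. The hook is 40 mm wide (y) and 20 mm wide inside (x), between the plate and the lip
- carrier_lip (a point): Middle of the lower edge of the hook's lip (4 mm thick, at x +10 to +14 mm), 14 mm below the rail axis of carrier_hook. The rail enters from the carrier's +x side below this edge and above the foot; then the carrier is lowered 20 mm until it sits on the rail
- carrier_grip (a point): Point in the blue stem to grasp, 140 mm above the underside of the carrier's foot, 40 mm above the rail axis when hung; the stem's sides face the carrier's x and y
- rail: Fixed rail stand; origin: underside of its base at mid length. Steel bar, 12 mm diameter, along y, axis 210 mm up; posts with black end knobs at y = +150 (left-hand end) and -150 mm. x points away from the viewer and robot, y left. Left-hand end: carrier's middle at y +30 to +120. The carrier is brought in from the -x side and hangs with its plate on the -x side, open side to +x
- mark_point (a point): On the rail's axis, middle of the red mark: a 50 mm long red band on the rail and one below it on the base bar, as long as the carrier's plate is wide. y along the rail. It lies in the rail's right-hand half; the viewer looks at it
- knob: Red upright cylindrical knob that turns freely on its pin at the end of the focus lever, 18 mm diameter, 50 mm tall; origin: centre of its underside, 40 mm above the worktop. It moves with the lever on a horizontal circle of 95 mm radius about lever_pivot
- knob_grip (a point): Point on the knob's axis to grasp, 32 mm above its underside, 72 mm above the worktop
- lever_pivot (a point): Vertical axis of the focus lever, 100 mm to the right of the axis of the viewer's lens tube. The viewer is fixed, 175 mm tall; its black lens tube moves 3 mm towards the rail at each click
- focus_lever (a joint): Lever angle, rad: 0 at rest on its stop, where it starts; grows counter-clockwise from above, as the knob goes away from the robot; far stop 1.257. Notches every 0.209 (12 deg, 20 mm at the knob): the fourth, 0.838, has the red line on the white plate. Leaving a notch the push rises to 8 to 10 N, then falls to 4 or 5 N as it drops into the next: the click. A spring returns it when let go; notches do not hold it
- flask_1: Bystander: conical glass flask, 61 mm wide, 111 mm tall; origin: centre of its underside
- dish_b1: Bystander: round white dish, 105 mm wide, 29 mm tall; origin: centre of its underside

How it is judged:
On the way, in this order (a step that is already met when the one before it is completed fails the run):
1. the carrier is hooked over the left-hand end of the rail (x of carrier_hook in the frame of rail between -0.008 and 0.008 m and z of carrier_hook in the frame of rail between 0.204 and 0.222 m and angle between the y axis of carrier and the y axis of rail, either way round below 0.2 rad and y of carrier_hook in the frame of rail between 0.03 and 0.125 m), for 0.1 s.
2. it slides along the rail past the middle, still hooked on it (x of carrier_hook in the frame of rail between -0.008 and 0.008 m and z of carrier_hook in the frame of rail between 0.204 and 0.222 m and angle between the y axis of carrier and the y axis of rail, either way round below 0.2 rad and y of carrier_hook in the frame of rail between -0.022 and 0.022 m).
3. it hangs at the red mark, let go (x of carrier_hook in the frame of rail between -0.005 and 0.005 m and z of carrier_hook in the frame of rail between 0.204 and 0.216 m and angle between the y axis of carrier and the y axis of rail, either way round below 0.15 rad and contact force between carrier and rail above 0.2 N and y of carrier_hook in the frame of mark_point between -0.008 and 0.008 m and contact force between the fingers and carrier below 0.05 N), for 0.2 s.
4. the lever stands at its fourth click (value of joint focus_lever between 0.753984 and 0.921536 rad), for 0.2 s.
At the end, for the whole second after the job is handed in: The carrier hangs by its hook on the rail, untouched and at rest, its middle within 8 mm of the middle of the red mark; the fingers hold the red knob (more than 1 N) with the lever still at the fourth click (0.754 to 0.922 rad) (all of step 3 and all of step 4 and contact force between the fingers and knob above 1 N and velocity of joint focus_lever between -0.1 and 0.1 rad/s and linear speed of carrier below 0.02 m/s); the arm keeps its last pose, push and grip.
It fails at once if the lever is pushed on to a fifth click (value of joint focus_lever above 0.94248 rad).
It fails at once if bystander flask_1 is disturbed (distance of flask_1 from where it was at the start of the episode above 0.02 m).
It fails at once if bystander dish_b1 is disturbed (distance of dish_b1 from where it was at the start of the episode above 0.02 m).
It also fails if it takes over 51 s, if anything falls off the work surface, if the arm or the gripper's body presses on something with over 40 N, if the wrist force passes 120 N, or if a joint passes its speed limit or range.

## Working session

There is one attempt and no reset: what is moved stays moved. The work goes in short steps, Python scripts to look and compute and a shell command to move; the robot and the scene stay as the last step left them, time stands still between calls to the robot, and variables do not carry over. Pictures are saved under pics/ and viewed, and the job is handed in when it is done.

```bash
mkdir -p pics; ls
cat > h.py <<'E'
import numpy as np,cv2
from bench import r
from scipy.spatial.transform import Rotation as R
def info(c):
    i=r.camera_info(c)
    K=np.array([[i['fx'],0,i['cx']],[0,i['fy'],i['cy']],[0,0,1.]]);D=np.array(i['distortion'],float)
    if 'mount' in i:
        s=r.read_state();T=np.eye(4);T[:3,:3]=R.from_quat(s['eef_rot']).as_matrix();T[:3,3]=s['ee_pos']
        W=T@np.array(i['mount']);Rm=W[:3,:3].T;t=-Rm@W[:3,3]
    else:
        Rm=cv2.Rodrigues(np.array(i['rvec'],float))[0];t=np.array(i['tvec'],float).ravel()
    return K,D,Rm,t
def ray(c,p):
    K,D,Rm,t=info(c)
    u=cv2.undistortPoints(np.array([[[p[1],p[0]]]],float),K,D).ravel()
    return -Rm.T@t, Rm.T@np.array([u[0],u[1],1])
def atz(c,p,z):
    o,d=ray(c,p);return o+d*(z-o[2])/d[2]
def tri(c1,p1,c2,p2):
    o1,d1=ray(c1,p1);o2,d2=ray(c2,p2);d1/=np.linalg.norm(d1);d2/=np.linalg.norm(d2)
    A=np.stack([d1,-d2],1);s=np.linalg.lstsq(A,o2-o1,rcond=None)[0]
    a=o1+s[0]*d1;b=o2+s[1]*d2;return (a+b)/2,np.linalg.norm(a-b)
def proj(c,X):
    K,D,Rm,t=info(c)
    return cv2.projectPoints(np.array(X,float).reshape(-1,3),cv2.Rodrigues(Rm)[0],t,K,D)[0].reshape(-1,2)[:,::-1]
def save(c,n):
    im=r.camera(c);cv2.imwrite('pics/'+n+'.png',im[:,:,::-1]);return im
E
python3 - <<'E'
from h import *
np.set_printoptions(precision=4,suppress=True)
print(r.read_state())
for c in ['side','top','wrist']: save(c,c+'0')
for n in ['carrier','carrier_hook','carrier_lip','carrier_grip','rail','mark_point','knob','knob_grip','lever_pivot','flask_1','dish_b1']:
    for c in ['side','top']:
        print(n,c,[(np.round(x['point'],1),round(x['confidence'],2)) for x in r.mark_of(c,n)][:2])
for c in ['side','top']: print(c,ray(c,(200,320)))
print(r.read_state()['time'])
E
```

```text
pics
{'time': 0.0, 'joint_positions': array([-1.1926,  0.3329, -0.0647,  1.4609,  0.0216,  1.3499, -0.0885]), 'joint_vel': array([-0.0001, -0.0014, -0.0005, -0.0008, -0.0001,  0.0002,  0.0017]), 'joint_torque': array([ -0.001 , -62.3243,   0.0243, -38.9907,  -0.0613,   0.0397,
         0.0001]), 'ee_pos': array([0.2437, 0.5751, 0.2468]), 'eef_rot': array([ 0.1402,  0.693 , -0.1413,  0.6929]), 'ft_force': array([-0.6351,  0.7206,  0.125 ]), 'torque': array([ 0.0688, -0.033 , -0.0167]), 'width': 0.08647340182779817}
carrier side []
carrier top [(array([219.7, 227.3]), 0.61)]
carrier_hook side [(array([272.5, 295.7]), 0.63)]
carrier_hook top [(array([208.6, 225.3]), 0.55)]
carrier_lip side [(array([278.8, 288.5]), 0.91)]
carrier_lip top [(array([207.1, 231.4]), 0.54)]
carrier_grip side []
carrier_grip top [(array([203.2, 223.1]), 0.72)]
rail side [(array([256.3, 271.4]), 0.97)]
rail top [(array([181.5, 307.4]), 0.56)]
mark_point side [(array([185.9, 279.2]), 0.44)]
mark_point top []
knob side []
knob top [(array([227.3, 361.7]), 0.54)]
knob_grip side []
knob_grip top [(array([224.9, 364.6]), 0.51)]
lever_pivot side [(array([252.8, 270.8]), 0.22)]
lever_pivot top [(array([212.8, 339. ]), 0.78)]
flask_1 side []
flask_1 top [(array([188.9, 409.6]), 0.55)]
dish_b1 side [(array([282.2, 362.3]), 0.74)]
dish_b1 top []
side (array([-0.0372,  1.2185,  0.6866]), array([ 0.3872, -0.8441, -0.3711]))
top (array([-0.206 , -0.0981,  1.5245]), array([ 0.4498,  0.0942, -0.8881]))
1.25
```

View pics/side0.png

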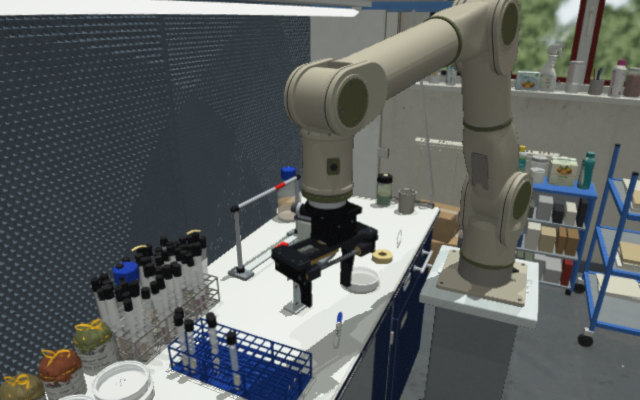

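View pics/top0.png

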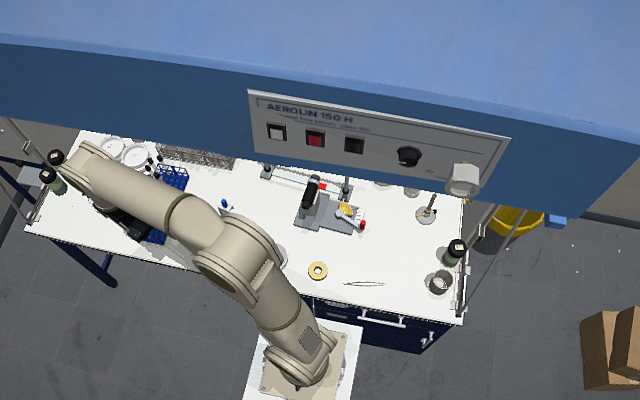

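View pics/wrist0.png

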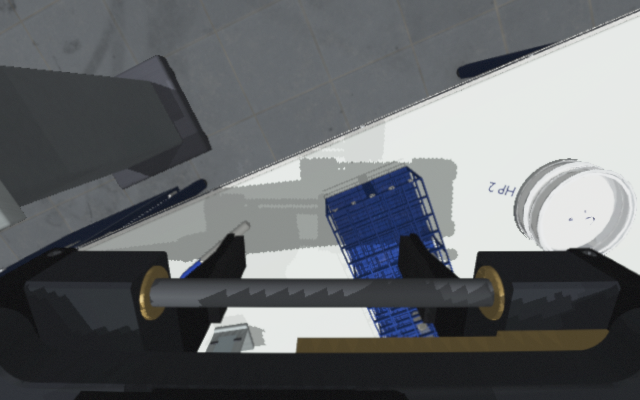

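Run:
```python
from h import *
im=cv2.imread('pics/top0.png');cv2.imwrite('pics/topz.png',cv2.resize(im[140:270,200:440],None,fx=3.3,fy=3.3,interpolation=cv2.INTER_CUBIC))
im=cv2.imread('pics/side0.png');cv2.imwrite('pics/sidez.png',cv2.resize(im[150:330,180:400],None,fx=3.3,fy=3.3,interpolation=cv2.INTER_CUBIC))
```

```text
(no output)
```

View pics/topz.png

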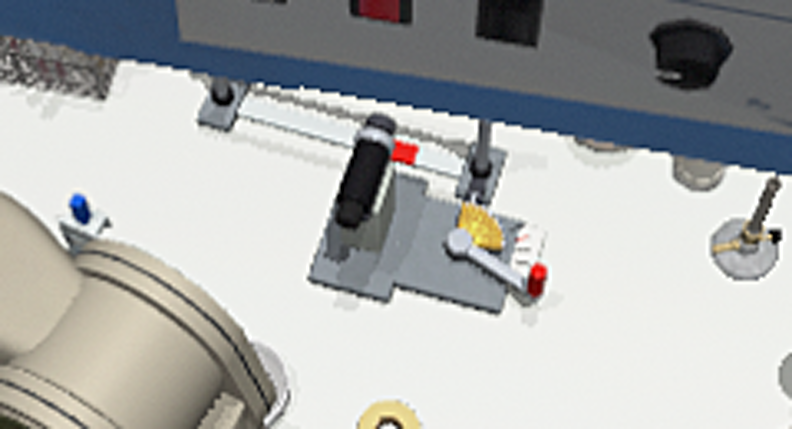

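View pics/sidez.png

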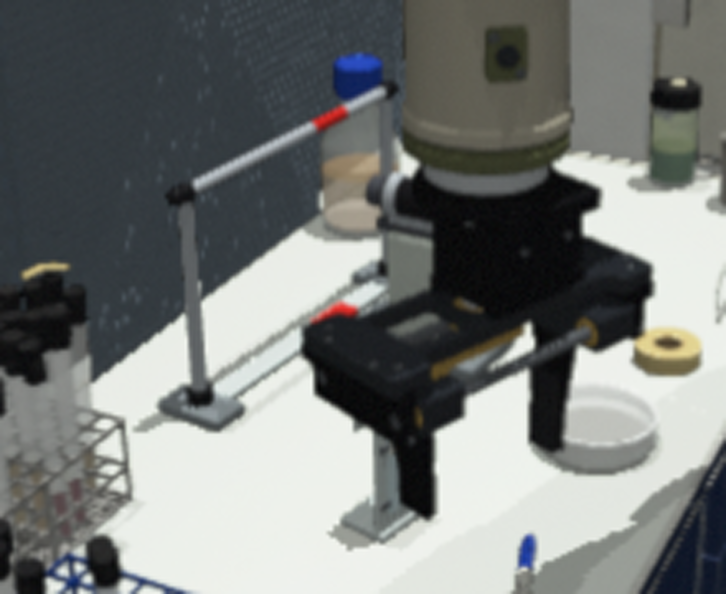

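The side picture shows the rail from (208,234) to (177,298), with red mark near (186,280) and the carrier's foot near (308,297), partly hidden by the gripper. The top picture shows the carrier's blue stem at (203,224), the mark on the base bar at (187,322) and the knob at (225,363).

Run:
```python
from h import *
np.set_printoptions(precision=4,suppress=True)
z=lambda x,y:(140+y/3.3,200+x/3.3)
s=lambda x,y:(150+y/3.3,180+x/3.3)
print('grip',atz('top',(203.2,223.1),.14), 'stemtop',atz('top',z(79,197),.155))
print('grip/hook tri',tri('top',(208.6,225.3),'side',(272.5,295.7)))
print('lip tri',tri('top',(207.1,231.4),'side',(278.8,288.5)))
print('knob',atz('top',(224.9,364.6),.072), atz('top',z(539,268),.09),'pivot',atz('top',z(460,243),.05))
print('rail ends side',atz('side',s(180,193),.21),atz('side',s(388,89),.21))
print('mark rail',atz('side',s(331,119),.21), 'base mark top',atz('top',z(403,152),.015),'base bar ends', atz('top',z(222,100),.01),atz('top',z(480,178),.01))
print('foot left corners',atz('side',s(200,405),.01))
for z0 in [0]: print('dish',atz('side',(282.2,362.3),0),'flask',atz('top',(188.9,409.6),0))
```

```text
grip [0.4187 0.3558 0.14  ] stemtop [0.4247 0.352  0.155 ]
grip/hook tri (array([0.4215, 0.3562, 0.1012]), np.float64(0.005918298607728144))
lip tri (array([0.4461, 0.3474, 0.0709]), np.float64(0.008639846823837618))
knob [ 0.4688 -0.1086  0.072 ] [ 0.4727 -0.1021  0.09  ] pivot [ 0.503  -0.0173  0.05  ]
rail ends side [0.6444 0.2883 0.21  ] [ 0.6102 -0.018   0.21  ]
mark rail [0.6188 0.0809 0.21  ] base mark top [0.6155 0.0662 0.015 ] base bar ends [0.6418 0.2782 0.01  ] [ 0.6038 -0.0218  0.01  ]
foot left corners [0.6405 0.2886 0.01  ]
dish [0.3105 0.1735 0.    ] flask [ 0.6778 -0.2469 -0.    ]
```

```bash
python3 - <<'E'
from h import *
np.set_printoptions(precision=3,suppress=True)
for h in [.5,.6,.7,.8,.9]: print(h,atz('top',(151,200),h),atz('top',(193,440),h),'side',atz('side',(12,355),h),atz('side',(9,440),h),atz('side',(14,150),h))
i=r.camera_info('wrist');print(np.array(i['mount']),i['fx'],i['cx'],i['cy'])
s=r.read_state();print(R.from_quat(s['eef_rot']).as_matrix(),s['ee_pos'])
E
python3 -c "
import cv2
a=cv2.imread('pics/side0.png')[0:40,0:520];cv2.imwrite('pics/s1.png',cv2.resize(a,None,fx=1.5,fy=3))"
```

```text
0.5 [0.388 0.342 0.5  ] [ 0.392 -0.273  0.5  ] side [-4.341 12.681  0.5  ] [-1.633  9.537  0.5  ] [-9.908 11.427  0.5  ]
0.6 [0.33  0.299 0.6  ] [ 0.334 -0.256  0.6  ] side [-2.035  6.538  0.6  ] [-0.778  5.079  0.6  ] [-4.618  5.956  0.6  ]
0.7 [0.272 0.256 0.7  ] [ 0.275 -0.239  0.7  ] side [0.272 0.396 0.7  ] [0.077 0.621 0.7  ] [0.671 0.486 0.7  ]
0.8 [0.214 0.213 0.8  ] [ 0.217 -0.222  0.8  ] side [ 2.578 -5.747  0.8  ] [ 0.933 -3.837  0.8  ] [ 5.961 -4.985  0.8  ]
0.9 [0.156 0.17  0.9  ] [ 0.159 -0.205  0.9  ] side [  4.885 -11.89    0.9  ] [ 1.788 -8.295  0.9  ] [ 11.251 -10.456   0.9  ]
[[-0.    -0.297  0.955 -0.137]
 [ 1.    -0.001 -0.     0.001]
 [ 0.001  0.955  0.297 -0.082]
 [ 0.     0.     0.     1.   ]] 316.64624126494937 321.55366066667796 197.87882775920096
[[ 0.     0.39   0.921]
 [ 0.     0.921 -0.39 ]
 [-1.     0.    -0.   ]] [0.244 0.575 0.248]
```

View pics/s1.png

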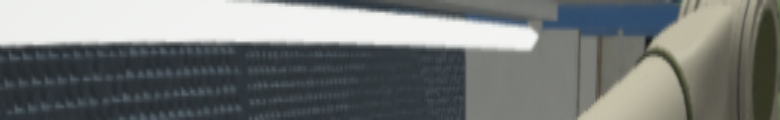

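Run:
```python
from h import *
np.set_printoptions(precision=3,suppress=True)
# wrist joint above tcp in side
for z in [.4,.5,.55,.6,.65,.7]: print(z,proj('side',[0.244,0.575,z]),proj('top',[0.244,0.575,z]))
for z in [.2,.4,.6,.8,1.0]: print('base axis',z,proj('side',[0,0,z]),proj('top',[0,0,z]))
for p in [((225,240),(30,490)),((225,240),(15,500))]: print(tri('top',p[0],'side',p[1]))
```

```text
0.4 [[203.365 327.558]] [[201.004 111.657]]
0.5 [[145.166 328.061]] [[182.982  97.042]]
0.55 [[113.802 328.325]] [[172.997  89.023]]
0.6 [[ 80.842 328.598]] [[162.277  80.477]]
0.65 [[ 46.231 328.879]] [[150.75   71.365]]
0.7 [[  9.922 329.168]] [[138.337  61.645]]
base axis 0.2 [[213.284 494.115]] [[352.015 300.096]]
base axis 0.4 [[141.548 505.447]] [[337.508 296.829]]
base axis 0.6 [[ 60.497 517.592]] [[317.225 292.292]]
base axis 0.8 [[-30.559 530.336]] [[286.94  285.577]]
base axis 1.0 [[-131.532  543.167]] [[237.126 274.683]]
(array([0.095, 0.124, 0.684]), np.float64(0.07368528769280881))
(array([0.081, 0.116, 0.715]), np.float64(0.0770185500391505))
```

Run:
```python
from h import *
np.set_printoptions(precision=3,suppress=True)
for p in [(11,440),(9,380),(17,355),(14,150)]:
    o,d=ray('side',p)
    for X in [.2,.25,.3,.4,.5,.6]: t=(X-o[0])/d[0];print(p,o+t*d)
for z in [.68,.72,.76]:
  for k in [.1,.15,.2]: print(k,z,proj('side',[.39*k,.92*k,z]),proj('top',[.39*k,.92*k,z]))
print('worktop front', atz('top',(295,300),0),atz('top',(240,30),0),atz('top',(325,465),0), atz('top',(130,85),0))
```

```text
(11, 440) [ 0.2  -0.02  0.71]
(11, 440) [ 0.25  -0.281  0.715]
(11, 440) [ 0.3   -0.542  0.719]
(11, 440) [ 0.4   -1.065  0.729]
(11, 440) [ 0.5   -1.587  0.739]
(11, 440) [ 0.6   -2.109  0.749]
(9, 380) [0.2   0.475 0.703]
(9, 380) [0.25  0.318 0.707]
(9, 380) [0.3   0.161 0.71 ]
(9, 380) [ 0.4   -0.153  0.717]
(9, 380) [ 0.5   -0.466  0.724]
(9, 380) [ 0.6   -0.78   0.731]
(17, 355) [0.2   0.586 0.69 ]
(17, 355) [0.25  0.453 0.691]
(17, 355) [0.3   0.32  0.692]
(17, 355) [0.4   0.053 0.694]
(17, 355) [ 0.5   -0.213  0.695]
(17, 355) [ 0.6   -0.48   0.697]
(14, 150) [0.2   0.973 0.691]
(14, 150) [0.25  0.921 0.692]
(14, 150) [0.3   0.87  0.693]
(14, 150) [0.4   0.766 0.695]
(14, 150) [0.5   0.663 0.697]
(14, 150) [0.6   0.559 0.699]
0.1 0.68 [[ 25.035 502.44 ]] [[276.09  246.385]]
0.15 0.68 [[ 24.911 491.286]] [[261.381 225.673]]
0.2 0.68 [[ 24.794 479.332]] [[247.088 205.694]]
0.1 0.72 [[  5.591 504.903]] [[268.944 243.259]]
0.15 0.72 [[  4.79  493.685]] [[253.724 221.756]]
0.2 0.72 [[  3.948 481.649]] [[238.966 201.058]]
0.1 0.76 [[-14.319 507.383]] [[261.158 239.862]]
0.15 0.76 [[-15.833 496.101]] [[245.397 217.51 ]]
0.2 0.76 [[-17.436 483.983]] [[230.152 196.047]]
worktop front [0.211 0.056 0.   ] [0.188 1.065 0.   ] [ 0.218 -0.487  0.   ] [0.683 1.063 0.   ]
```

```bash
python3 -m pendant '[{"translation":[1.1,-3.9,0.4],"angular":[-2.3,-5.5,0],"hand":1},{"translation":[1.1,-3.9,0.4],"angular":[-2.3,-5.5,0],"hand":1},{"translation":[1.1,-3.9,0],"angular":[-2.3,-5.5,0],"hand":1},{"translation":[1.1,-3.9,0],"angular":[-2.3,-5.5,0],"hand":1},{"translation":[1.1,-3.9,0],"angular":[-2.3,-5.5,0],"hand":1},{"translation":[0,0,0],"angular":[0,0,0],"hand":1},{"translation":[0,0,0],"angular":[0,0,0],"hand":1}]'
python3 - <<'E'
from h import *
np.set_printoptions(precision=4,suppress=True)
s=r.read_state();print(s['joint_positions'],s['ee_pos'],s['ft_force']);print(R.from_quat(s['eef_rot']).as_matrix())
for c in ['side','wrist','top']: save(c,c+'1')
for n in ['carrier','carrier_hook','carrier_lip','carrier_grip','mark_point','rail','dish_b1']:
  for c in ['wrist','side','top']: print(n,c,[(np.round(x['point'],1),round(x['confidence'],2)) for x in r.mark_of(c,n)][:2])
E
```

```text
time: 1.95
ee_pos: [0.2985, 0.3805, 0.2558]
eef_rot: [0.101, 0.492, -0.171, 0.848]
ft_force: [0.3, -0.0, 0.1]
width: 0.0871
[-1.2924  0.0121 -0.0525  1.9073  0.526   1.3508 -0.3256] [0.2985 0.3805 0.2558] [ 0.286  -0.0015  0.0554]
[[ 0.4583  0.3891  0.7991]
 [-0.1907  0.9212 -0.3391]
 [-0.8681  0.0031  0.4964]]
carrier wrist [(array([149.6, 341.6]), 0.58)]
carrier side [(array([309.7, 290.8]), 0.62)]
carrier top [(array([218.2, 227.5]), 0.83)]
carrier_hook wrist [(array([205.1, 346.3]), 0.86)]
carrier_hook side [(array([271.9, 296.6]), 0.97)]
carrier_hook top [(array([206.9, 224.6]), 0.69)]
carrier_lip wrist [(array([200.5, 350.1]), 0.69)]
carrier_lip side [(array([280. , 290.1]), 0.56)]
carrier_lip top [(array([205.4, 234.1]), 0.84), (array([258.1, 271.7]), 0.43)]
carrier_grip wrist [(array([233.2, 346.3]), 0.85)]
carrier_grip side [(array([262.7, 295.9]), 0.86)]
carrier_grip top [(array([197.9, 223.4]), 0.54)]
mark_point wrist []
mark_point side [(array([186.1, 279.2]), 0.57)]
mark_point top []
rail wrist [(array([260.9, 269.4]), 0.82)]
rail side [(array([255.1, 271.5]), 0.84), (array([272.9, 295.1]), 0.74)]
rail top [(array([180.5, 308.4]), 0.73)]
dish_b1 wrist [(array([130.4, 179.3]), 0.88)]
dish_b1 side [(array([280.3, 361.2]), 0.8)]
dish_b1 top [(array([259. , 274.8]), 0.6)]
```

View pics/wrist1.png

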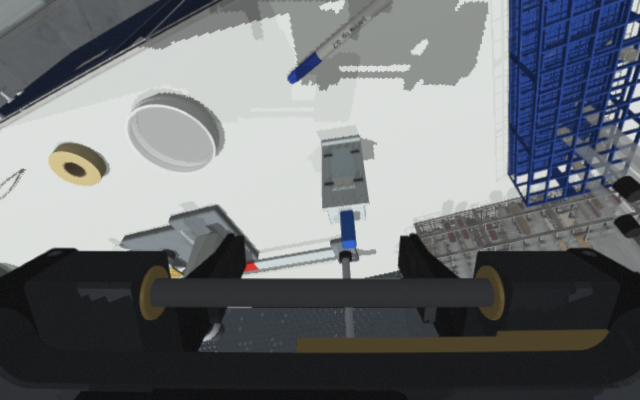

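View pics/side1.png

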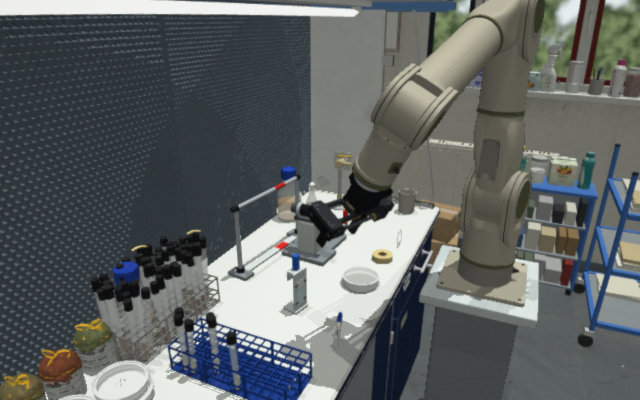

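The wrist picture (upside down, near side on top) shows the carrier at rows 140–245, with its plate and slide facing the robot and the stem at (230,347). The dish is at (130,173).

Run:
```python
import cv2
im=cv2.imread('pics/wrist1.png');cv2.imwrite('pics/wz.png',cv2.resize(im[120:270,290:410],None,fx=5,fy=4,interpolation=cv2.INTER_CUBIC))
im=cv2.imread('pics/side1.png');cv2.imwrite('pics/sz.png',cv2.resize(im[240:325,230:350],None,fx=6,fy=6,interpolation=cv2.INTER_CUBIC))
```

```text
(no output)
```

View pics/wz.png

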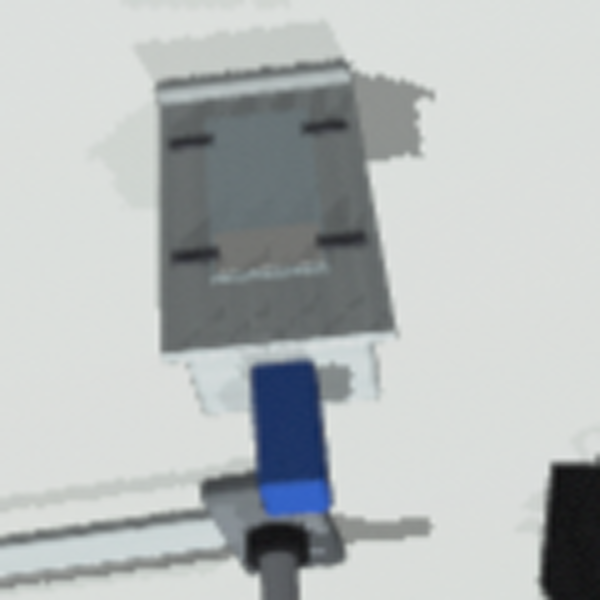

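View pics/sz.png

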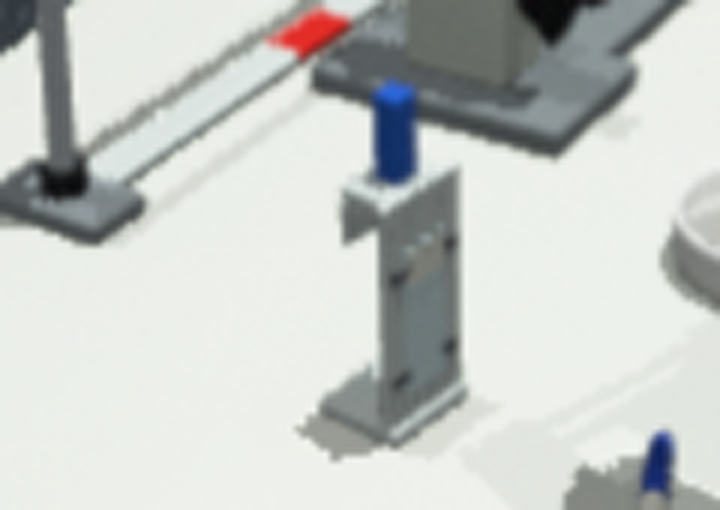

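Run:
```python
from h import *
from scipy.optimize import least_squares
np.set_printoptions(precision=4,suppress=True)
w=lambda x,y:(120+y/4,290+x/5)
s=lambda x,y:(240+y/6,230+x/6)
obs=[('wrist',(-18,-25,0),w(156,84)),('wrist',(-18,25,0),w(350,62)),
('wrist',(-7,-7,155),w(262,487)),('wrist',(-7,7,155),w(327,480)),('wrist',(7,7,155),w(331,511)),('wrist',(7,-7,155),w(266,516)),
('side',(-18,25,0),s(394,445)),('side',(26,25,0),s(322,412)),('side',(-18,-25,0),s(466,398)),
('side',(0,0,155),s(395,92))]
def f(p,full=False):
    Rm=R.from_euler('z',p[2]).as_matrix();o=[]
    for c,l,q in obs:
        X=Rm@(np.array(l)/1000)+[p[0],p[1],0];o.append(proj(c,X)[0]-q)
    return np.array(o).ravel()
for sel in [None]:
    q=least_squares(f,[.42,.355,-.2],loss='soft_l1',max_nfev=60);print(q.x,np.degrees(q.x[2]));print(q.fun.reshape(-1,2))
# rail
P=[('side',atz('side',(208.5,234.5),.21)),]
y=np.array
print('mark',atz('side',(186.1,279.2),.21), 'markbase wrist/side', atz('side',(240+33/6,230+310/6),.012))
print('rail origin', atz('top',(180.5,308.4),0),atz('side',(255.1,271.5),0),atz('wrist',(260.9,269.4),0))
s0=r.read_state();print(s0['time'])
```

```text
[ 0.4222  0.359  -0.2383] -13.654458712446687
[[-1.8766 -0.0114]
 [-1.5911 -0.1175]
 [ 0.0454 -0.9402]
 [ 0.4092  0.3698]
 [ 0.6568  0.7294]
 [ 0.7093 -0.1301]
 [ 0.5802 -0.0252]
 [-0.3705 -0.9521]
 [-0.6718  0.6951]
 [-0.8737 -0.2608]]
mark [0.6217 0.0826 0.21  ] markbase wrist/side [0.6139 0.0936 0.012 ]
rail origin [ 0.6361  0.1217 -0.    ] [0.6227 0.144  0.    ] [0.6295 0.1298 0.    ]
3.15
```

```bash
cat > fk.py <<'E'
import numpy as np
from scipy.spatial.transform import Rotation as R
def chain(q,s,L):
    hs,L1,L2,L3=L
    q=np.array(q)*s
    A=R.from_euler('Z',q[0])*R.from_euler('Y',q[1]);S=np.array([0,0,hs])
    E=S+A.apply([0,0,L1]);A=A*R.from_euler('ZY',[q[2],q[3]])
    W=E+A.apply([0,0,L2]);A=A*R.from_euler('ZY',[q[4],q[5]])
    T=W+A.apply([0,0,L3]);return S,E,W,T,A*R.from_euler('Z',q[6])
E
python3 - <<'E'
from fk import *
import itertools
from scipy.optimize import least_squares
Q=[[-1.1926,0.3329,-0.0647,1.4609,0.0216,1.3499,-0.0885],[-1.2924,0.0121,-0.0525,1.9073,0.526,1.3508,-0.3256]]
P=[np.array([.2437,.5751,.2468]),np.array([.2985,.3805,.2558])]
M=[R.from_quat([0.1402,0.693,-0.1413,0.6929]),R.from_matrix([[0.4583,0.3891,0.7991],[-0.1907,0.9212,-0.3391],[-0.8681,0.0031,0.4964]])]
res=[]
for s in itertools.product([1,-1],repeat=7):
  if s[0]==1: continue
  s=np.array(s)
  # rotation consistency
  C=[chain(q,s,[0,0,0,0])[4].inv()*m for q,m in zip(Q,M)]
  e=(C[0].inv()*C[1]).magnitude()
  if e<.05:
    f=lambda L:np.concatenate([chain(q,s,L)[3]-p for q,p in zip(Q,P)])
    o=least_squares(f,[.25,.46,.49,.33]);res.append((e,o.cost,s,o.x,np.abs(o.fun).max()))
res.sort(key=lambda t:t[1])
for t in res[:5]: print(t)
E
```

```text
(0.00019754728720532442, np.float64(0.0010824451960907277), array([-1,  1, -1,  1, -1,  1, -1]), array([0.35591799, 0.43562827, 0.49514613, 0.41660528]), np.float64(0.04296867154945591))
```

```bash
python3 -m pendant '[{"translation":[2.5,-0.3,-1.4],"angular":[-0.4,-1.7,3.1],"hand":1},{"translation":[2.5,-0.3,-1.4],"angular":[-0.4,-1.7,3.1],"hand":1},{"translation":[2.6,-0.4,-1.5],"angular":[-0.4,-1.7,3.0],"hand":1},{"translation":[0,0,0],"angular":[0,0,0],"hand":1}]'
python3 - <<'E'
from h import *
np.set_printoptions(precision=4,suppress=True)
s=r.read_state();print(s['joint_positions'],s['ee_pos'],s['ft_force']);m=R.from_quat(s['eef_rot']).as_matrix();print(m)
a=np.radians(-13.65);t=np.radians(35);f=np.array([np.cos(a),np.sin(a),0])
x=np.sin(t)*f-np.cos(t)*np.array([0,0,1]);y=np.array([-f[1],f[0],0]);D=np.stack([x,y,np.cross(x,y)],1)
print('rot err deg',np.degrees(R.from_matrix(D@m.T).as_rotvec()),'d cm',(np.array([.4222,.359,.143])-.006*x-s['ee_pos'])*100)
save('wrist','wrist2')
for n in ['carrier_grip']:
    for k in r.mark_of('wrist',n): print(k, atz('wrist',k['point'],.14))
E
```

```text
time: 3.55
ee_pos: [0.3766, 0.3676, 0.2105]
eef_rot: [0.058, 0.458, -0.105, 0.881]
ft_force: [0.3, -0.8, 0.4]
width: 0.0867
[-1.2329  0.0409  0.0024  2.0153  0.6879  1.1186 -0.2236] [0.3766 0.3676 0.2105] [ 0.2529 -0.7635  0.39  ]
[[ 0.5592  0.2386  0.7939]
 [-0.132   0.9711 -0.1988]
 [-0.8184  0.0064  0.5746]]
rot err deg [-0.3373  0.1547  0.1537] d cm [ 4.2292 -0.7818 -6.2544]
{'point': [212.2, 320.4], 'confidence': 0.57} [0.4236 0.3587 0.14  ]
```

View pics/wrist2.png

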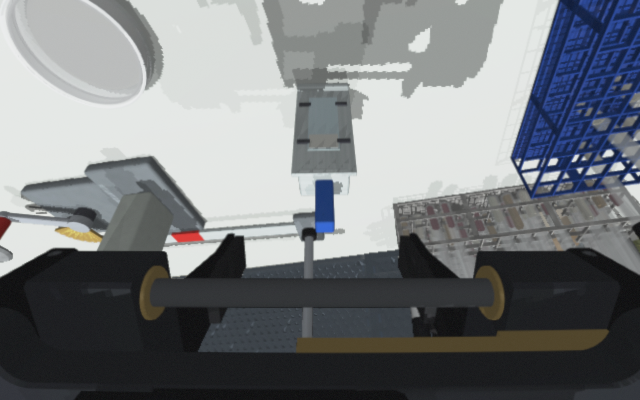

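```bash
python3 -m pendant '[{"translation":[1.4,-0.3,-2.1],"angular":[-0.1,0,0],"hand":1},{"translation":[1.4,-0.3,-2.1],"angular":[-0.1,0,0],"hand":1},{"translation":[1.4,-0.2,-2.0],"angular":[-0.1,0.1,0.1],"hand":1},{"translation":[0,0,0],"angular":[0,0,0],"hand":0},{"translation":[0,0,0],"angular":[0,0,0],"hand":-0.4}]' 25
python3 -m pendant '[{"translation":[0,0,0],"angular":[0,0,0],"hand":-0.7},{"translation":[0,0,0],"angular":[0,0,0],"hand":-1},{"translation":[0,0,0],"angular":[0,0,0],"hand":-1},{"translation":[0,0,0],"angular":[0,0,0],"hand":-1}]' 25
python3 - <<'E'
from h import *
np.set_printoptions(precision=4,suppress=True)
s=r.read_state();print(s['joint_positions'],s['ee_pos'],s['ft_force'],s['width']);print(R.from_quat(s['eef_rot']).as_matrix())
save('side','side3')
im=cv2.imread('pics/side3.png');cv2.imwrite('pics/sz3.png',cv2.resize(im[200:325,200:360],None,fx=4.5,fy=4.5,interpolation=cv2.INTER_CUBIC))
E
```

```text
time: 4.15
ee_pos: [0.4162, 0.3634, 0.1514]
eef_rot: [0.057, 0.458, -0.104, 0.881]
ft_force: [0.1, -0.0, 0.7]
width: 0.0777
time: 4.55
ee_pos: [0.4167, 0.3628, 0.151]
eef_rot: [0.057, 0.458, -0.103, 0.881]
ft_force: [1.0, 0.1, -0.8]
width: 0.0468
[-1.1877  0.146   0.046   2.0421  0.7437  0.9654 -0.2508] [0.4167 0.3628 0.151 ] [ 0.9889  0.0675 -0.7637] 0.046808260656834584
[[ 0.5586  0.2346  0.7956]
 [-0.13    0.9721 -0.1953]
 [-0.8192  0.0057  0.5735]]
```

View pics/sz3.png

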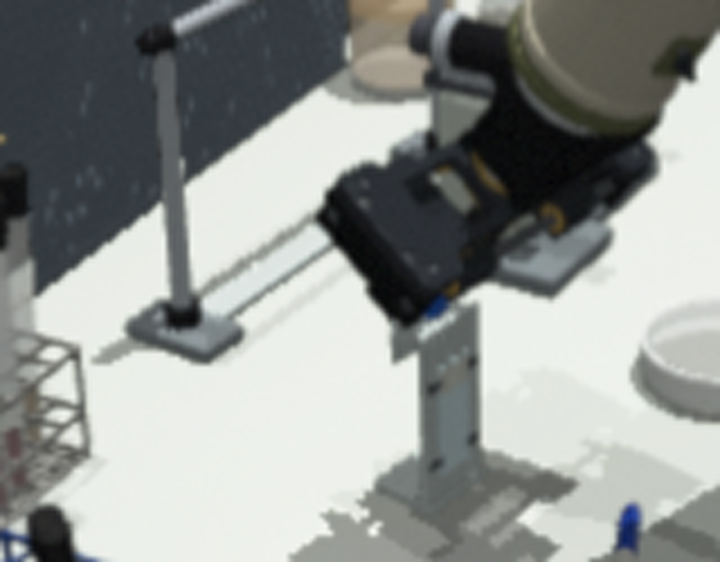

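```bash
python3 -m pendant '[{"translation":[0.1,-0.3,-0.2],"angular":[0,0,0],"hand":-0.4},{"translation":[0,0,0],"angular":[0,0,0],"hand":-1},{"translation":[0,0,0],"angular":[0,0,0],"hand":-1},{"translation":[0,0,0],"angular":[0,0,0],"hand":-1},{"translation":[0,0,0],"angular":[0,0,0],"hand":-1},{"translation":[0,0,0],"angular":[0,0,0],"hand":-1},{"translation":[0,0,0],"angular":[0,0,0],"hand":-1}]' 25
python3 - <<'E'
from h import *
np.set_printoptions(precision=4,suppress=True)
s=r.read_state();print(s['joint_positions'],s['ee_pos'],s['ft_force'],s['width'])
E
```

```text
time: 5.3
ee_pos: [0.4178, 0.3595, 0.1486]
eef_rot: [0.057, 0.458, -0.104, 0.881]
ft_force: [0.1, -0.1, -0.1]
width: 0.0138
[-1.1848  0.1454  0.0483  2.049   0.7468  0.9585 -0.2516] [0.4178 0.3595 0.1486] [ 0.0784 -0.0614 -0.081 ] 0.013766049464182308
```

```bash
cat > fit.py <<'E'
from fk import *
from scipy.optimize import least_squares
s=np.array([-1,1,-1,1,-1,1,-1])
Q=[[-1.1926,0.3329,-0.0647,1.4609,0.0216,1.3499,-0.0885],[-1.2924,0.0121,-0.0525,1.9073,0.526,1.3508,-0.3256],
[-1.2329,0.0409,0.0024,2.0153,0.6879,1.1186,-0.2236],[-1.1877,0.146,0.046,2.0421,0.7437,0.9654,-0.2508],[-1.1848,0.1454,0.0483,2.049,0.7468,0.9585,-0.2516]]
P=np.array([[.2437,.5751,.2468],[.2985,.3805,.2558],[.3766,.3676,.2105],[.4167,.3628,.151],[.4178,.3595,.1486]])
def ch(q,p):
    hs,L1,L2,L3,ax,bx,cx,by,cy=p
    q=np.array(q)*s
    A=R.from_euler('Z',q[0])*R.from_euler('Y',q[1])
    E=np.array([0,0,hs])+A.apply([ax,0,L1]);A=A*R.from_euler('ZY',[q[2],q[3]])
    W=E+A.apply([bx,by,L2]);A=A*R.from_euler('ZY',[q[4],q[5]])
    T=W+A.apply([cx,cy,L3]);return E,W,T
def fun(p): return np.concatenate([np.concatenate([ch(q,p)[2]-x for q,x in zip(Q,P)])/.001, (np.array(p)-[.3,.45,.48,.35,0,0,0,0,0])/[.1,.1,.1,.1,.05,.05,.08,.02,.02]])
o=least_squares(fun,[.3,.45,.48,.35,0,0,0,0,0])
if __name__=='__main__':
    np.set_printoptions(precision=4,suppress=True);print(o.x,o.fun[:15])
    for q in Q: print(ch(q,o.x)[:2])
E
python3 fit.py
```

```text
[ 0.2606  0.4497  0.5097  0.3311 -0.0216  0.0018  0.0002 -0.029  -0.0179] [-0.0337  0.0239 -0.0327 -0.0827 -0.1017 -0.0696 -0.1475  0.2996 -0.0412
  0.0894 -0.0931  0.173   0.1092 -0.1023 -0.0255]
(array([0.0467, 0.1176, 0.6927]), array([0.2269, 0.5813, 0.5779]))
(array([-0.0044, -0.0155,  0.7105]), array([0.1309, 0.4442, 0.5347]))
(array([-0.001 , -0.003 ,  0.7108]), array([0.1765, 0.4114, 0.4714]))
(array([0.0165, 0.0409, 0.7086]), array([0.217 , 0.4051, 0.4124]))
(array([0.0165, 0.0406, 0.7087]), array([0.2182, 0.402 , 0.4098]))
```

```bash
python3 -m pendant '[{"translation":[0,0,2],"angular":[0,0,0],"hand":-1},{"translation":[0,0,3],"angular":[0,0,0],"hand":-1},{"translation":[0,0,3],"angular":[0,0,0],"hand":-1},{"translation":[0,0,3],"angular":[0,0,0],"hand":-1},{"translation":[0,0,3],"angular":[0,0,0],"hand":-1},{"translation":[0,0,0],"angular":[0,0,0],"hand":-1}]'
python3 - <<'E'
from h import *
from fit import ch,o
np.set_printoptions(precision=4,suppress=True)
s=r.read_state();print(s['joint_positions'],s['ee_pos'],s['ft_force'],s['width']);print(ch(s['joint_positions'],o.x))
for n in ['side4','top4','wrist4']: save(n[:-1],n)
for n in ['side1','side4','top0','top4']:
    im=cv2.imread('pics/%s.png'%n);h=cv2.cvtColor(im,cv2.COLOR_BGR2HSV)
    m=(((h[...,0]<8)|(h[...,0]>172))&(h[...,1]>150)&(h[...,2]>90)).astype(np.uint8)
    k,l,st,ce=cv2.connectedComponentsWithStats(m)
    for i in range(1,k):
        if st[i,4]>15 and 160<ce[i][1]<300: print(n,st[i],ce[i][::-1])
E
```

```text
time: 5.9
ee_pos: [0.4186, 0.3608, 0.2928]
eef_rot: [0.059, 0.457, -0.102, 0.881]
ft_force: [0.2, 0.8, 0.2]
width: 0.0141
[-1.1827 -0.0113  0.0431  1.886   0.647   1.2033 -0.0294] [0.4186 0.3608 0.2928] [0.2498 0.8071 0.163 ] 0.014060602669337736
(array([-0.0101, -0.0246,  0.71  ]), array([0.2193, 0.4045, 0.5557]), array([0.4192, 0.3595, 0.295 ]))
side1 [275 183  10   6  37] [185.2703 279.6216]
side1 [277 242  11   7  42] [245.0714 281.9524]
side1 [565 260   7   5  30] [262.2 567.9]
side4 [344 210   3  13  39] [216. 345.]
side4 [277 242  11   7  41] [245.0488 281.878 ]
side4 [565 260   7   5  30] [262.2 567.9]
top0 [319 183   8   7  38] [185.9737 322.1053]
top0 [360 220   5  10  33] [224.3636 362.1818]
top4 [318 183   9   7  40] [186.05  322.075]
top4 [360 220   5  10  33] [224.3636 362.1818]
```

View pics/side4.png

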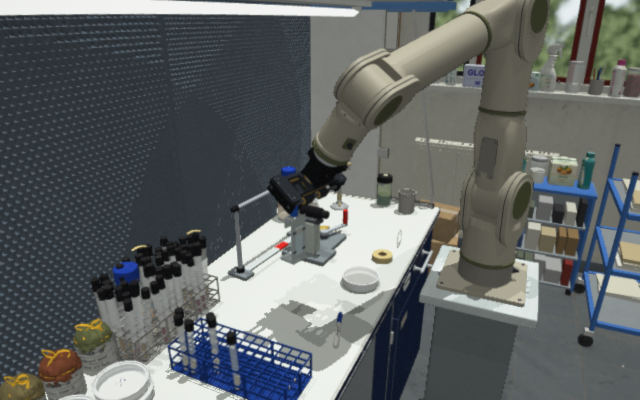

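View pics/top4.png

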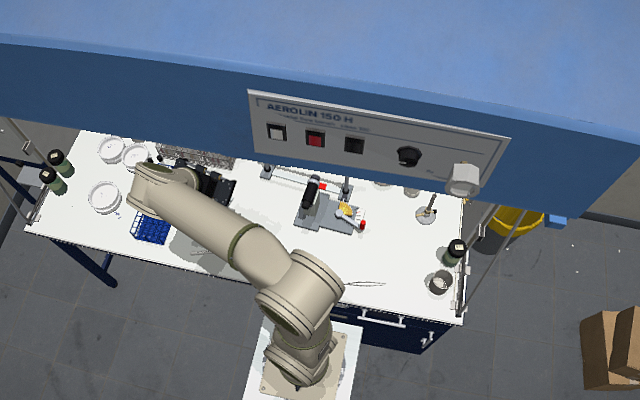

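View pics/wrist4.png

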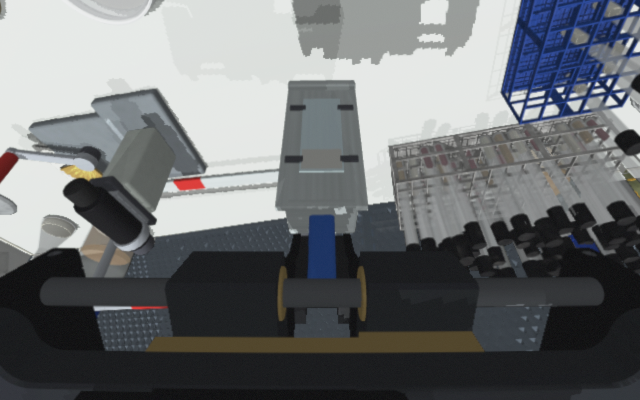

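Run:
```python
from h import *
np.set_printoptions(precision=4,suppress=True)
im=cv2.imread('pics/wrist4.png');h=cv2.cvtColor(im,cv2.COLOR_BGR2HSV)
m=(((h[...,0]<8)|(h[...,0]>172))&(h[...,1]>150)&(h[...,2]>90)).astype(np.uint8)
k,l,st,ce=cv2.connectedComponentsWithStats(m)
for i in range(1,k):
    if st[i,4]>15: print(st[i],ce[i][::-1], atz('wrist',ce[i][::-1],.008))
c=[ce[i][::-1] for i in range(1,k) if abs(ce[i][1]-184)<8 and abs(ce[i][0]-188)<15][0]
print('base tri',tri('wrist',c,'side',(245.06,281.9)))
print('rail mark side z.21',atz('side',(185.27,279.62),.21), atz('side',(245.06,281.9),.008))
# rail black end knobs centres in side & base plates
for p in [(208.5,234.5),(177,297.8)]: print(atz('side',p,.21))
cv2.imwrite('pics/wz4.png',cv2.resize(im[140:320,0:300],None,fx=2.66,fy=2.66,interpolation=cv2.INTER_CUBIC))
im=cv2.imread('pics/side1.png');cv2.imwrite('pics/sz1.png',cv2.resize(im[160:290,210:330],None,fx=6,fy=4.6,interpolation=cv2.INTER_CUBIC))
```

```text
[  0 153  17  22 193] [161.2332   5.8394] [ 0.4982 -0.1705  0.008 ]
[174 178  30  12 261] [183.4904 188.5824] [0.6172 0.082  0.008 ]
[132 306  35   3  68] [307.0147 145.1176] [ 1.1345 -0.403   0.008 ]
base tri (array([0.6214, 0.0784, 0.0044]), np.float64(0.0009382581452075636))
rail mark side z.21 [0.6242 0.0755 0.21  ] [0.6186 0.0839 0.008 ]
[0.6444 0.2884 0.21  ]
[ 0.6094 -0.0181  0.21  ]
```

View pics/wz4.png

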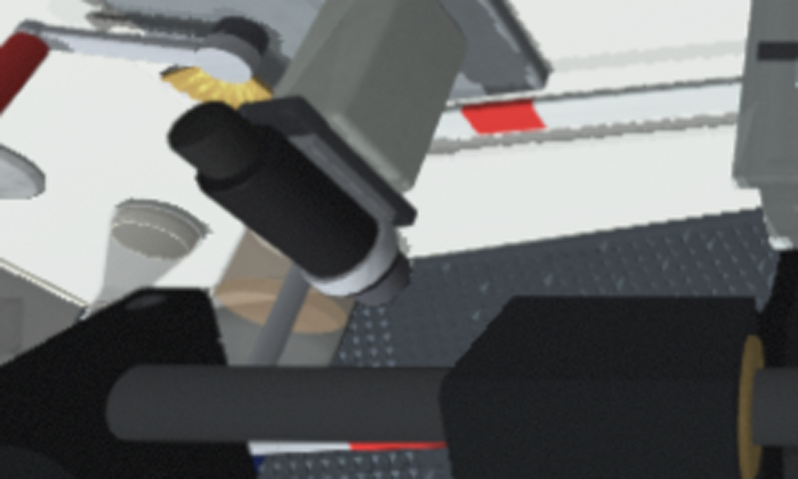

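View pics/sz1.png

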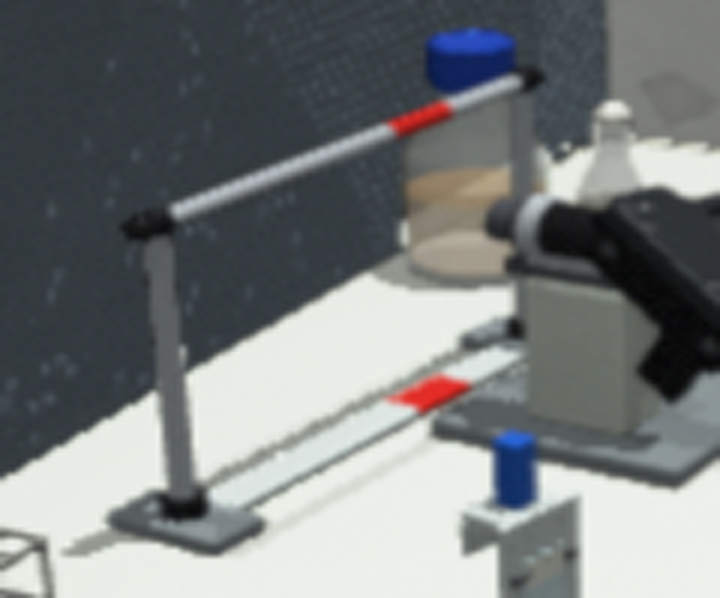

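Run:
```python
from h import *
from scipy.optimize import least_squares
np.set_printoptions(precision=4,suppress=True)
s=lambda x,y:(160+y/4.6,210+x/6)
w=lambda x,y:(140+y/2.66,x/2.66)
def f(p):
    x,y,a,m,hb,wb=p
    Rm=R.from_euler('z',a).as_matrix();T=np.array([x,y,0])
    obs=[('side',(0,.15,.21),s(155,223)),('side',(0,-.15,.21),s(526,79)),
     ('side',(0,m+.025,.21),s(391,131)),('side',(0,m-.025,.21),s(451,106)),
     ('side',(0,m,hb),s(430,394)),('wrist',(0,m,hb),w(506,117)),
     ('wrist',(-wb,m+.025,hb),w(535,100)),('wrist',(-wb,m-.025,hb),w(463,107)),('wrist',(wb,m+.025,hb),w(545,127)),('wrist',(wb,m-.025,hb),w(482,133)),
     ('side',(0,.15,.012),s(183,505))]
    return np.concatenate([(proj(c,Rm@np.array(l)+T)[0]-q) for c,l,q in obs]+[[ (hb-.008)/.003]])
q=least_squares(f,[.627,.135,-.113,-.055,.008,.015],loss='soft_l1');print(q.x,np.degrees(q.x[2]));print(q.fun[:-1].reshape(-1,2))
x,y,a,m=q.x[:4];ya=np.array([-np.sin(a),np.cos(a)])
print('mark',np.array([x,y])+m*ya,'left .08',np.array([x,y])+.08*ya)
```

```text
[ 0.6265  0.1332 -0.1197 -0.0508  0.0065  0.0128] -6.860280063153502
[[-0.7872 -0.0084]
 [ 0.0769  0.0187]
 [ 0.1103 -0.5466]
 [ 0.7922 -0.881 ]
 [-0.4346 -0.0939]
 [-0.0351  0.0781]
 [ 0.1881  0.0858]
 [ 0.0207 -1.2701]
 [-0.1866  2.4873]
 [-0.1665 -1.2954]
 [ 1.0029  0.1665]]
mark [0.6204 0.0828] left .08 [0.636  0.2127]
```

```bash
cat > plan.py <<'E'
from h import *
np.set_printoptions(precision=3,suppress=True)
RX,RY,RA,MK=.6265,.1332,-.1197,-.0508
Rg=R.from_matrix(np.array([[0.5586,0.2346,0.7956],[-0.13,0.9721,-0.1953],[-0.8192,0.0057,0.5735]]))
pg=np.array([.4178,.3595,.1486]); hook0=np.array([.4226,.3589,.100]); cy=-.2383
c=Rg.inv().apply(hook0-pg)
Rr=R.from_euler('z',RA)
def hook(s): # hook in rail frame
    X=np.array(s['ee_pos'])+R.from_quat(s['eef_rot']).apply(c)
    return Rr.inv().apply(X-[RX,RY,0])
def go(s,x,y,z):
    T=R.from_euler('z',RA-cy)*Rg
    X=Rr.apply([x,y,z])+[RX,RY,0]-T.apply(c)
    e=(T*R.from_quat(s['eef_rot']).inv()).as_rotvec(degrees=True)
    return (X-s['ee_pos'])*100,e
def rep(*t):
    s=r.read_state();print('t',s['time'],'ee',s['ee_pos'],'F',s['ft_force'],'w',s['width'],'hook(rail) mm',hook(s)*1000)
    for k in t: print(k,*go(s,*k))
E
python3 -c "
from plan import *
rep((-.06,.08,.24),(0,.08,.24))"
```

```text
t 6.05 ee [0.418 0.359 0.288] F [ 0.584  0.227 -1.463] w 0.01356759258990787 hook(rail) mm [-229.59   199.329  239.052]
(-0.06, 0.08, 0.24) [ 15.405 -13.937   0.094] [ 0.088 -0.044  6.82 ]
(0, 0.08, 0.24) [ 21.362 -14.654   0.094] [ 0.088 -0.044  6.82 ]
```

```bash
python3 -m pendant '[{"translation":[2.6,-2.4,0],"angular":[0,0,1.1],"hand":-1},{"translation":[2.6,-2.3,0],"angular":[0,0,1.1],"hand":-1},{"translation":[2.6,-2.3,0],"angular":[0,0,1.1],"hand":-1},{"translation":[2.6,-2.3,0],"angular":[0,0,1.1],"hand":-1},{"translation":[2.6,-2.3,0],"angular":[0,0,1.2],"hand":-1},{"translation":[2.4,-2.3,0.1],"angular":[0.1,0,1.2],"hand":-1},{"translation":[0,0,0],"angular":[0,0,0],"hand":-1},{"translation":[0,0,0],"angular":[0,0,0],"hand":-1}]'
python3 - <<'E'
from plan import *
from fit import ch,o
rep((-.06,.08,.24),(0,.08,.24))
s=r.read_state();print(s['joint_positions'],ch(s['joint_positions'],o.x))
for n in ['side5','wrist5']: save(n[:-1],n)
im=cv2.imread('pics/side5.png');cv2.imwrite('pics/sz5.png',cv2.resize(im[150:330,190:390],None,fx=4,fy=3.3,interpolation=cv2.INTER_CUBIC))
E
```

```text
time: 6.85
ee_pos: [0.5715, 0.2196, 0.288]
eef_rot: [0.03, 0.462, -0.052, 0.885]
ft_force: [-0.4, 0.8, -0.9]
width: 0.0135
t 6.85 ee [0.572 0.22  0.288] F [-0.441  0.81  -0.869] w 0.013493407451245441 hook(rail) mm [-60.166  79.684 239.376]
(-0.06, 0.08, 0.24) [0.011 0.027 0.061] [ 0.021 -0.115  0.123]
(0, 0.08, 0.24) [ 5.968 -0.69   0.061] [ 0.021 -0.115  0.123]
[-0.965 -0.049  0.299  1.929  0.566  0.88   0.504] (array([-0.025, -0.036,  0.709]), array([0.373, 0.242, 0.551]), array([0.573, 0.211, 0.288]))
```

View pics/sz5.png

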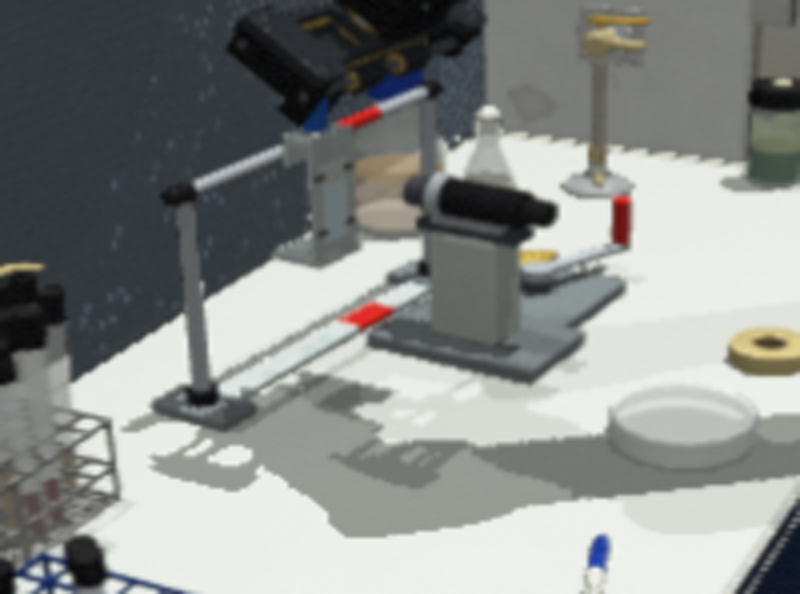

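View pics/side5.png

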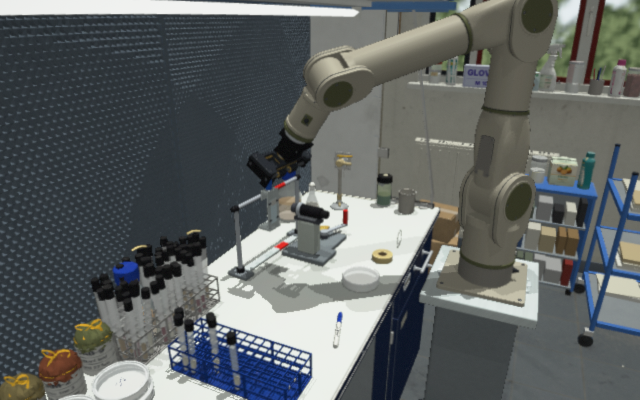

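View pics/wrist5.png

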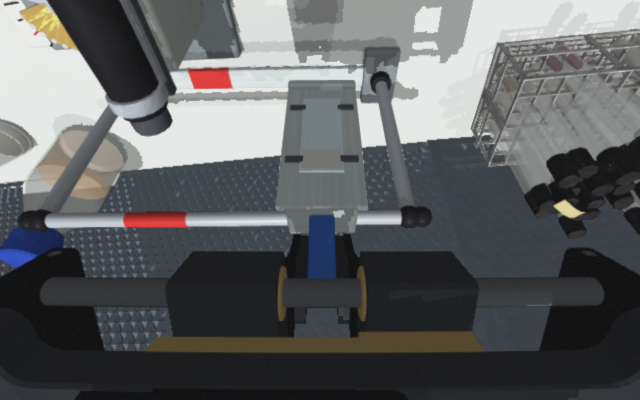

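Run:
```python
from plan import *
for p in [(219.5,50),(219,155.5),(218.5,125),(218.5,187),(216.5,405),(217,375)]:
    X=atz('wrist',p,.21);print(p,X,Rr.inv().apply(X-[RX,RY,0])*1000)
s=r.read_state();Rt=R.from_quat(s['eef_rot'])
Rc=Rt*Rg.inv()*R.from_euler('z',cy)
hk=np.array(s['ee_pos'])+Rt.apply(c)
for l in [(-18,-25,0),(-18,25,0),(-14,-25,115),(-14,25,115),(-7,-7,155),(-7,7,155),(7,0,155)]:
    print(l,proj('wrist',hk+Rc.apply((np.array(l)-[0,0,100])/1000)))
im=cv2.imread('pics/wrist5.png');cv2.imwrite('pics/wz5.png',cv2.resize(im[65:245,250:450],None,fx=4,fy=3.3,interpolation=cv2.INTER_CUBIC))
```

```text
(219.5, 50) [ 0.612 -0.008  0.21 ] [   2.456 -141.885  210.   ]
(219, 155.5) [0.622 0.08  0.21 ] [  1.907 -53.228 210.   ]
(218.5, 125) [0.618 0.056 0.21 ] [  1.109 -78.072 210.   ]
(218.5, 187) [0.625 0.106 0.21 ] [  1.272 -27.126 210.   ]
(216.5, 405) [0.644 0.282 0.21 ] [ -0.594 149.615 210.   ]
(217, 375) [0.641 0.258 0.21 ] [ -0.054 125.381 210.   ]
(-18, -25, 0) [[ 79.967 286.894]]
(-18, 25, 0) [[ 79.798 353.719]]
(-14, -25, 115) [[207.656 274.145]]
(-14, 25, 115) [[207.272 367.852]]
(-7, -7, 155) [[284.461 306.661]]
(-7, 7, 155) [[284.312 336.176]]
(7, 0, 155) [[295.214 321.41 ]]
```

View pics/wz5.png

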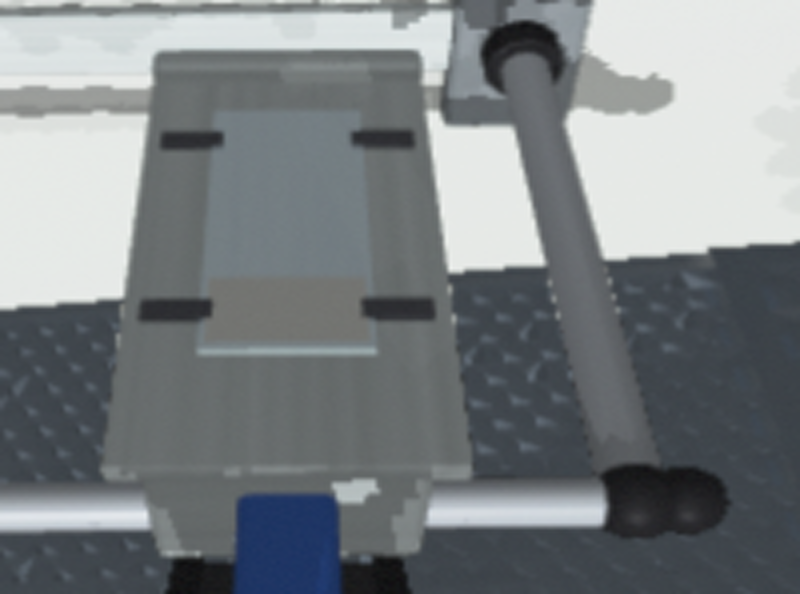

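```bash
python3 -m pendant '[{"translation":[1.5,-0.2,0],"angular":[0,0,0],"hand":-1},{"translation":[1.5,-0.2,0],"angular":[0,0,0],"hand":-1},{"translation":[1.5,-0.1,0],"angular":[0,0,0.1],"hand":-1},{"translation":[1.5,-0.1,0],"angular":[0,0,0],"hand":-1},{"translation":[0,0,0],"angular":[0,0,0],"hand":-1},{"translation":[0,0,0],"angular":[0,0,0],"hand":-1}]'
python3 - <<'E'
from plan import *
from fit import ch,o
rep((0,.08,.24),(0,.08,.21))
s=r.read_state();print(ch(s['joint_positions'],o.x))
for n in ['side6','wrist6']: save(n[:-1],n)
im=cv2.imread('pics/side6.png');cv2.imwrite('pics/sz6.png',cv2.resize(im[150:290,200:340],None,fx=4.3,fy=4.3,interpolation=cv2.INTER_CUBIC))
im=cv2.imread('pics/wrist6.png');cv2.imwrite('pics/wz6.png',cv2.resize(im[65:245,50:450],None,fx=2,fy=2,interpolation=cv2.INTER_CUBIC))
E
```

```text
time: 7.55
ee_pos: [0.631, 0.2155, 0.2888]
eef_rot: [0.029, 0.461, -0.05, 0.885]
ft_force: [-0.5, -0.1, -1.5]
width: 0.0137
t 7.55 ee [0.631 0.215 0.289] F [-0.533 -0.078 -1.468] w 0.013744007316109882 hook(rail) mm [ -0.629  82.806 240.196]
(0, 0.08, 0.24) [ 0.023 -0.283 -0.02 ] [-0.017 -0.07  -0.15 ]
(0, 0.08, 0.21) [ 0.023 -0.283 -3.02 ] [-0.017 -0.07  -0.15 ]
(array([0.005, 0.007, 0.711]), array([0.433, 0.237, 0.554]), array([0.632, 0.204, 0.291]))
```

View pics/sz6.png

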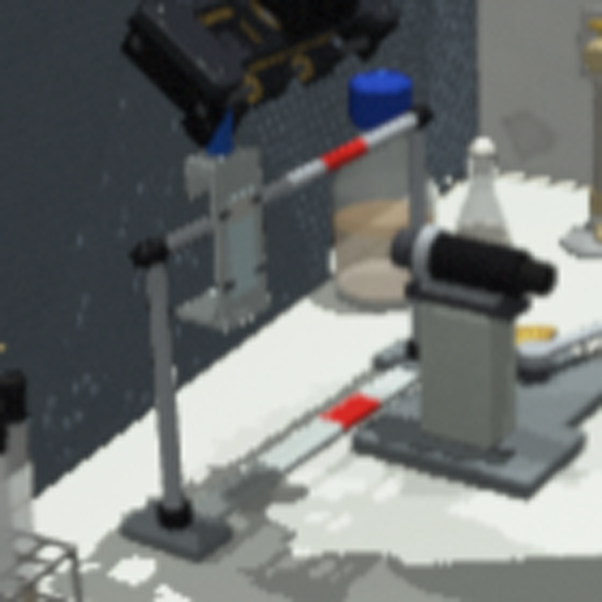

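View pics/wz6.png

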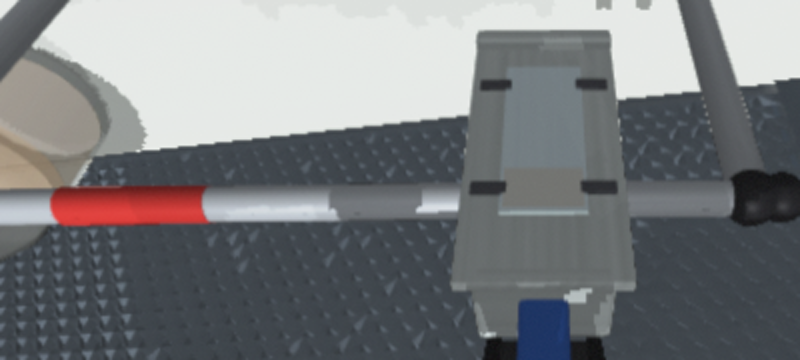

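```bash
python3 - <<'E'
from plan import *
for p in [(65+205/2,50+130/2),(65+204/2,50+270/2),(65+198/2,50+680/2),(65+206/2,50+52/2),(65+204/2,50+206/2),(65+198/2,50+748/2)]:
    X=atz('wrist',p,.21);print(p,Rr.inv().apply(X-[RX,RY,0])*1000)
E
python3 -m pendant '[{"translation":[0.1,0,-1.0],"angular":[0,0,0],"hand":-1},{"translation":[0,0,-1.0],"angular":[0,0,0],"hand":-1},{"translation":[0,0,-0.5],"angular":[0,0,0],"hand":-1},{"translation":[0,0,0],"angular":[0,0,0],"hand":-1}]'
python3 -c "
from plan import *
rep((0,.08,.21))"
```

```text
(167.5, 115.0) [  2.153 -54.58  210.   ]
(167.0, 185.0) [  1.993  -7.387 210.   ]
(164.0, 390.0) [ -0.353 128.433 210.   ]
(168.0, 76.0) [  2.424 -81.381 210.   ]
(167.0, 153.0) [  1.855 -28.779 210.   ]
(164.0, 424.0) [ -0.33  150.993 210.   ]
time: 8.05
ee_pos: [0.6322, 0.2142, 0.263]
eef_rot: [0.029, 0.462, -0.051, 0.885]
ft_force: [0.9, -0.2, -0.7]
width: 0.0135
t 8.05 ee [0.632 0.214 0.263] F [ 0.879 -0.227 -0.703] w 0.013469420382498647 hook(rail) mm [  0.754  81.643 214.413]
(0, 0.08, 0.21) [-0.103 -0.155 -0.442] [ 0.018 -0.106 -0.086]
```

```bash
sed -i 's/^RX,RY.*/RX,RY,RA,MK=.6273,.1332,-.110,-.053/' plan.py
python3 -m pendant '[{"translation":[0,0,-0.3],"angular":[0,0,0.3],"hand":-1},{"translation":[0,0,-0.3],"angular":[0,0,0.3],"hand":-1},{"translation":[0,0,0],"angular":[0,0,0],"hand":-1}]'
python3 -c "
from plan import *
rep((0,.08,.21))"
```

```text
time: 8.35
ee_pos: [0.633, 0.2146, 0.2589]
eef_rot: [0.028, 0.461, -0.045, 0.886]
ft_force: [-0.9, -0.1, 1.2]
width: 0.0139
t 8.35 ee [0.633 0.215 0.259] F [-0.875 -0.071  1.211] w 0.01385742780995368 hook(rail) mm [  1.535  82.172 210.331]
(0, 0.08, 0.21) [-0.174 -0.191 -0.033] [-0.084  0.026 -0.149]
```

```bash
python3 -m pendant '[{"translation":[-0.2,-1.0,0],"angular":[0,0,0],"hand":-1},{"translation":[-0.2,-1.5,0],"angular":[0,0,0],"hand":-1},{"translation":[-0.2,-1.5,0],"angular":[0,0,0],"hand":-1},{"translation":[0,0,0],"angular":[0,0,0],"hand":-1}]'
python3 -c "
from plan import *
rep((0,MK,.21))"
```

```text
time: 8.75
ee_pos: [0.6269, 0.1704, 0.2588]
eef_rot: [0.028, 0.461, -0.048, 0.886]
ft_force: [0.2, -0.8, 0.5]
width: 0.0137
t 8.75 ee [0.627 0.17  0.259] F [ 0.178 -0.849  0.485] w 0.013651962272996481 hook(rail) mm [  0.34   37.528 210.186]
(0, -0.053, 0.21) [-1.029 -8.991 -0.019] [-0.053 -0.016  0.129]
```

```bash
python3 -m pendant '[{"translation":[-0.1,-1.5,0],"angular":[0,0,0],"hand":-1},{"translation":[-0.2,-1.5,0],"angular":[0,0,0],"hand":-1},{"translation":[-0.2,-1.5,0],"angular":[0,0,0],"hand":-1},{"translation":[-0.2,-1.5,0],"angular":[0,0,0],"hand":-1},{"translation":[0,0,0],"angular":[0,0,0],"hand":-1}]'
python3 -c "
from plan import *
rep((0,MK,.21))
save('wrist','wrist7')"
```

```text
time: 9.25
ee_pos: [0.6199, 0.1111, 0.2589]
eef_rot: [0.028, 0.461, -0.047, 0.886]
ft_force: [2.7, -2.5, 2.7]
width: 0.0137
t 9.25 ee [0.62  0.111 0.259] F [ 2.664 -2.487  2.736] w 0.0136881239191624 hook(rail) mm [ -0.123 -22.166 210.347]
(0, -0.053, 0.21) [-0.326 -3.061 -0.035] [-0.064  0.007  0.083]
```

View pics/wrist7.png

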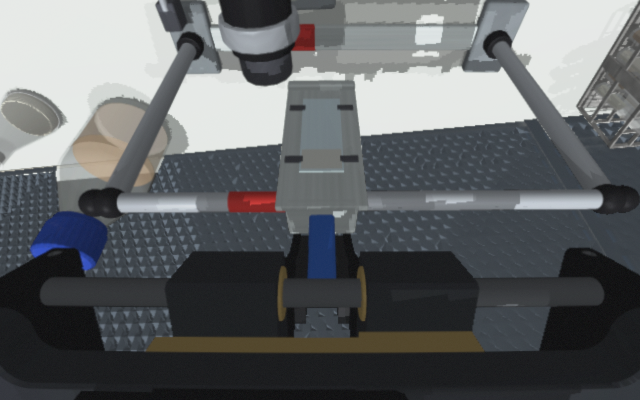

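Run:
```python
from plan import *
for p in [(202,228.5),(203,119),(201,603)]:
    X=atz('wrist',p,.21);print(p,Rr.inv().apply(X-[RX,RY,0])*1000)
for p in [(38,315)]:
    X=atz('wrist',p,.0065);print('base mark left end',p,Rr.inv().apply(X-[RX,RY,0])*1000)
s=r.read_state();print(hook(s)*1000)
for y in (-.025,.025): print(proj('wrist',Rr.apply(np.array([-.014,hook(s)[1]+y,.21]))+[RX,RY,0]))
```

```text
(202, 228.5) [  0.937 -76.425 210.   ]
(203, 119) [   1.406 -143.282  210.   ]
(201, 603) [  1.951 153.387 210.   ]
base mark left end (38, 315) [ -0.177 -25.66    6.5  ]
[ -0.164 -20.863 210.37 ]
[[185.778 276.508]]
[[185.341 365.214]]
```

```bash
python3 -m pendant '[{"translation":[-0.1,-1.1,0],"angular":[0,0,0],"hand":-1},{"translation":[-0.1,-1.0,0],"angular":[0,0,0],"hand":-1},{"translation":[-0.1,-1.0,0],"angular":[0,0,0],"hand":-1},{"translation":[0,0,0],"angular":[0,0,0],"hand":-1},{"translation":[0,0,0],"angular":[0,0,0],"hand":-1}]'
python3 - <<'E'
from plan import *
rep((0,MK,.21))
for n in ['side8','wrist8']: save(n[:-1],n)
im=cv2.imread('pics/side8.png');cv2.imwrite('pics/sz8.png',cv2.resize(im[150:290,200:340],None,fx=4.3,fy=4.3,interpolation=cv2.INTER_CUBIC))
im=cv2.imread('pics/wrist8.png');cv2.imwrite('pics/wz8.png',cv2.resize(im[0:245,150:550],None,fx=2,fy=2,interpolation=cv2.INTER_CUBIC))
E
```

```text
time: 9.8
ee_pos: [0.617, 0.0821, 0.2588]
eef_rot: [0.028, 0.461, -0.047, 0.886]
ft_force: [1.9, -3.4, 4.1]
width: 0.0136
t 9.8 ee [0.617 0.082 0.259] F [ 1.904 -3.421  4.11 ] w 0.013640073751992264 hook(rail) mm [  0.22  -51.36  210.205]
(0, -0.053, 0.21) [-0.04  -0.159 -0.02 ] [-0.019  0.002 -0.021]
```

View pics/sz8.png

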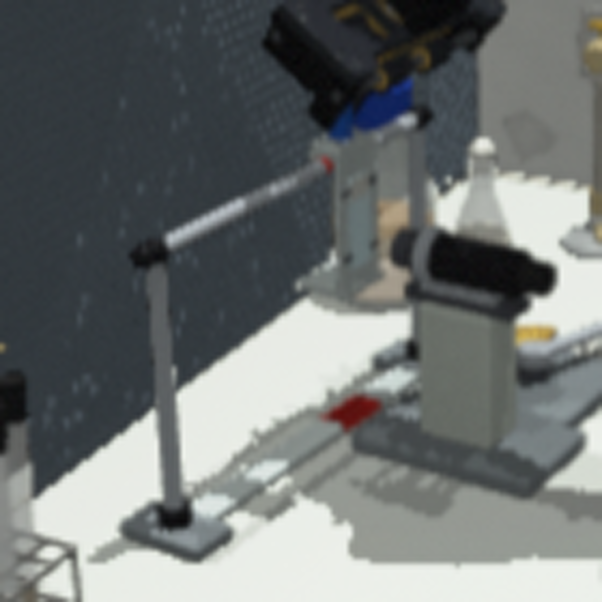

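View pics/wz8.png

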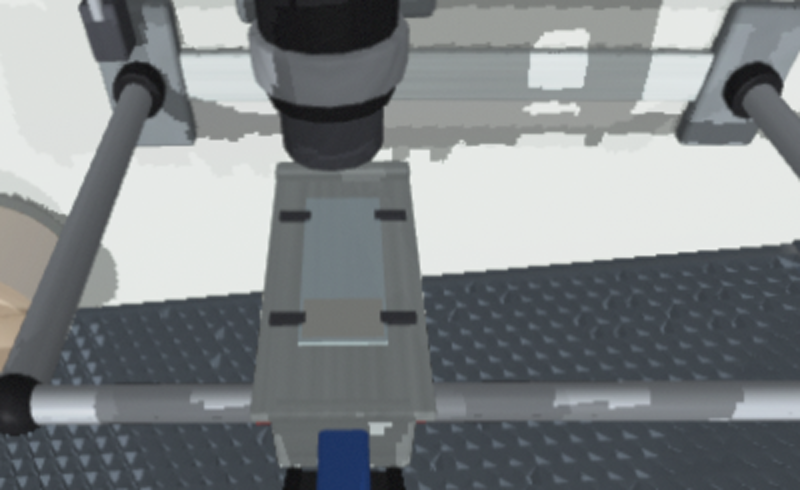

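Run:
```python
from plan import *
im=cv2.imread('pics/wrist8.png');h=cv2.cvtColor(im,cv2.COLOR_BGR2HSV)
m=(((h[...,0]<10)|(h[...,0]>170))&(h[...,1]>90)&(h[...,2]>60));m[:195]=0;m[240:]=0
ys,xs=np.nonzero(m);print(sorted(zip(xs.tolist(),ys.tolist())))
cv2.imwrite('pics/q.png',cv2.resize(im[180:245,260:385],None,fx=6,fy=6,interpolation=cv2.INTER_NEAREST))
```

```text
[]
```

View pics/q.png

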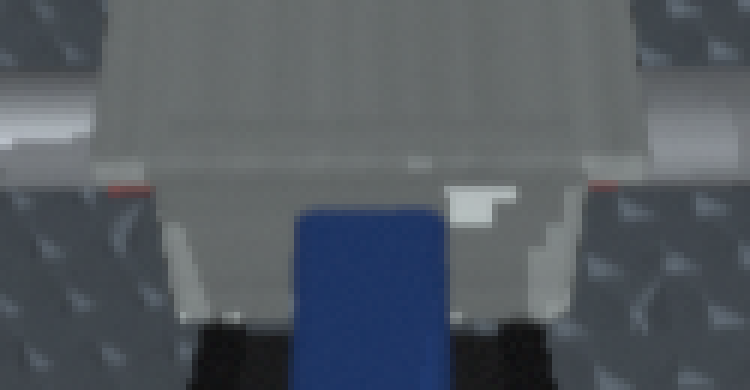

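```bash
python3 -m pendant '[{"translation":[0,0,0.1],"angular":[0,0,0],"hand":-1},{"translation":[0,0,0],"angular":[0,0,0],"hand":-0.5},{"translation":[0,0,0],"angular":[0,0,0],"hand":0},{"translation":[0,0,0],"angular":[0,0,0],"hand":0.5},{"translation":[0,0,0],"angular":[0,0,0],"hand":1},{"translation":[0,0,0],"angular":[0,0,0],"hand":1},{"translation":[0,0,0],"angular":[0,0,0],"hand":1},{"translation":[0,0,0],"angular":[0,0,0],"hand":1},{"translation":[0,0,0],"angular":[0,0,0],"hand":1}]'
python3 - <<'E'
from plan import *
rep((0,MK,.21))
for n in ['side9','wrist9']: save(n[:-1],n)
im=cv2.imread('pics/wrist9.png');cv2.imwrite('pics/q9.png',im[0:350])
im=cv2.imread('pics/side9.png');cv2.imwrite('pics/sz9.png',cv2.resize(im[150:290,200:340],None,fx=4.3,fy=4.3,interpolation=cv2.INTER_CUBIC))
E
```

```text
time: 10.8
ee_pos: [0.6168, 0.0835, 0.2596]
eef_rot: [0.027, 0.461, -0.046, 0.886]
ft_force: [-0.5, 0.8, -0.6]
width: 0.0701
t 10.8 ee [0.617 0.083 0.26 ] F [-0.484  0.803 -0.607] w 0.07008078439261055 hook(rail) mm [ -0.143 -49.961 210.986]
(0, -0.053, 0.21) [-0.02  -0.298 -0.099] [-0.059 -0.007 -0.127]
```

View pics/q9.png

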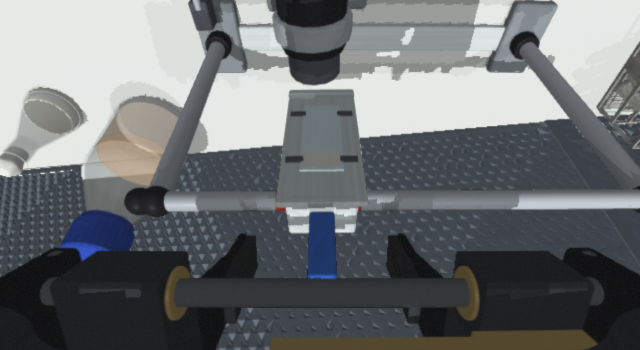

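View pics/sz9.png

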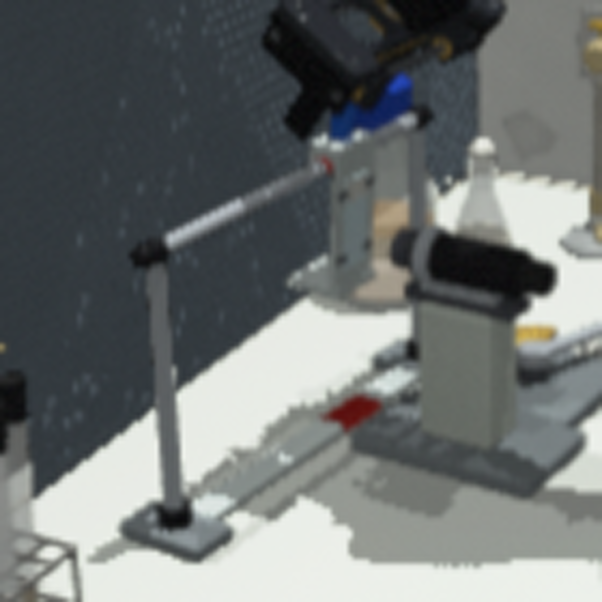

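```bash
python3 -m pendant '[{"translation":[-1.5,0.2,0.3],"angular":[0,0,0],"hand":1},{"translation":[-2,0.2,0.7],"angular":[0,0,0],"hand":1},{"translation":[-3,0.3,1],"angular":[0,0,0],"hand":1},{"translation":[-3,0.3,1],"angular":[0,0,0],"hand":1},{"translation":[0,0,0],"angular":[0,0,0],"hand":1},{"translation":[0,0,0],"angular":[0,0,0],"hand":1}]'
python3 - <<'E'
from plan import *
rep()
for n in ['side10','wrist10','top10']: save(n[:-1],n)
for n in ['knob_grip','knob','lever_pivot','flask_1']:
  for c_ in ['wrist','side','top']: print(n,c_,[(np.round(x['point'],1),round(x['confidence'],2), atz(c_,x['point'],{'knob_grip':.072,'knob':.04,'lever_pivot':.04,'flask_1':0}[n])) for x in r.mark_of(c_,n)][:2])
im=cv2.imread('pics/top10.png');cv2.imwrite('pics/tz10.png',cv2.resize(im[160:260,290:430],None,fx=5.5,fy=5.5,interpolation=cv2.INTER_CUBIC))
E
```

```text
time: 11.5
ee_pos: [0.522, 0.0937, 0.2901]
eef_rot: [0.028, 0.461, -0.045, 0.886]
ft_force: [0.2, -0.2, -0.5]
width: 0.0869
t 11.5 ee [0.522 0.094 0.29 ] F [ 0.165 -0.213 -0.507] w 0.0869135087276546 hook(rail) mm [-95.509 -50.179 241.522]Traceback (most recent call last):
  File "<stdin>", line 3, in <module>
  File "h.py", line 27, in save
    im=r.camera(c);cv2.imwrite('pics/'+n+'.png',im[:,:,::-1]);return im
ValueError: cameras: side, top, wrist
```

Run:
```python
from plan import *
rep()
for n in ['side','wrist','top']: save(n,n+'10')
for n in ['knob_grip','knob','lever_pivot','flask_1']:
  for c_ in ['wrist','side','top']: print(n,c_,[(np.round(x['point'],1),round(x['confidence'],2), atz(c_,x['point'],{'knob_grip':.072,'knob':.04,'lever_pivot':.04,'flask_1':0}[n])) for x in r.mark_of(c_,n)][:2])
im=cv2.imread('pics/top10.png');cv2.imwrite('pics/tz10.png',cv2.resize(im[160:260,290:430],None,fx=5.5,fy=5.5,interpolation=cv2.INTER_CUBIC))
```

```text
t 11.5 ee [0.522 0.094 0.29 ] F [ 0.165 -0.213 -0.507] w 0.0869135087276546 hook(rail) mm [-95.509 -50.179 241.522]
knob_grip wrist [(array([17.9, 91.7]), 0.87, array([ 0.47 , -0.095,  0.072]))]
knob_grip side [(array([212.5, 342.8]), 0.37, array([ 0.485, -0.108,  0.072]))]
knob_grip top [(array([224.4, 359.9]), 0.41, array([ 0.467, -0.093,  0.072]))]
knob wrist [(array([  5.5, 107.2]), 0.81, array([ 0.472, -0.097,  0.04 ]))]
knob side [(array([221.2, 345. ]), 0.51, array([ 0.477, -0.11 ,  0.04 ]))]
knob top [(array([227.9, 362.1]), 0.54, array([ 0.471, -0.102,  0.04 ])), (array([221.2, 363.7]), 0.21, array([ 0.497, -0.104,  0.04 ]))]
lever_pivot wrist [(array([ 32.2, 216.5]), 0.71, array([ 0.508, -0.006,  0.04 ])), (array([236.9, 320.3]), 0.34, array([0.904, 0.052, 0.04 ]))]
lever_pivot side [(array([230.5, 325.7]), 0.93, array([ 0.507, -0.014,  0.04 ])), (array([216.6, 274.7]), 0.46, array([ 0.716, -0.042,  0.04 ]))]
lever_pivot top [(array([214., 340.]), 0.75, array([ 0.507, -0.019,  0.04 ]))]
flask_1 wrist [(array([20. , 92.6]), 0.69, array([ 0.496, -0.148,  0.   ]))]
flask_1 side [(array([207.3, 312.2]), 0.68, array([ 0.675, -0.26 ,  0.   ]))]
flask_1 top [(array([191.7, 407.7]), 0.68, array([ 0.665, -0.241,  0.   ]))]
```

View pics/wrist10.png

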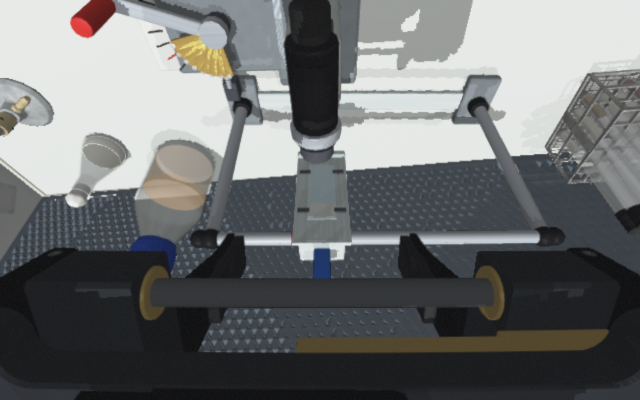

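View pics/side10.png

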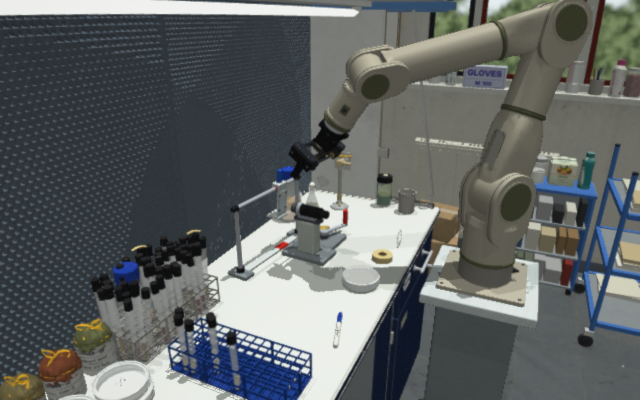

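View pics/tz10.png

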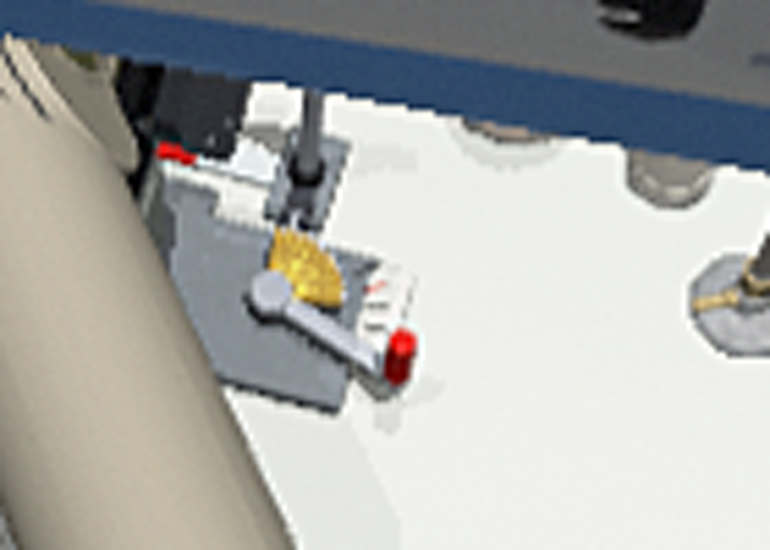

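```bash
python3 -m pendant '[{"translation":[-1.3,-3.9,-0.5],"angular":[0,0,0],"hand":1},{"translation":[-1.3,-3.9,-0.5],"angular":[0,0,0],"hand":1},{"translation":[-1.3,-3.9,-0.5],"angular":[0,0,0],"hand":1},{"translation":[-1.3,-3.9,-0.5],"angular":[0,0,0],"hand":1},{"translation":[0,-0.7,-1.4],"angular":[0.8,6.9,0],"hand":1},{"translation":[0,-0.7,-1.4],"angular":[0.8,6.9,0],"hand":1},{"translation":[0,-0.7,-1.4],"angular":[0.8,6.9,0],"hand":1},{"translation":[0,-0.7,-1.4],"angular":[0.8,6.9,0],"hand":1},{"translation":[0,-0.7,-1.4],"angular":[0.8,6.9,0],"hand":1},{"translation":[0,0,0],"angular":[0,0,0],"hand":1},{"translation":[0,0,0],"angular":[0,0,0],"hand":1}]'
python3 - <<'E'
from plan import *
from fit import ch,o
rep()
s=r.read_state();print(s['joint_positions'],ch(s['joint_positions'],o.x)[:2]);print(R.from_quat(s['eef_rot']).as_matrix())
E
```

```text
time: 13.35
ee_pos: [0.4742, -0.0847, 0.2002]
eef_rot: [0.043, 0.705, -0.036, 0.707]
ft_force: [0.3, 0.9, 0.5]
width: 0.087
t 13.35 ee [ 0.474 -0.085  0.2  ] F [0.274 0.906 0.528] w 0.08704289717616331 hook(rail) mm [-152.163 -232.687  157.624]
[-0.599  0.03   0.709  1.924 -0.031  1.193  1.58 ] (array([-0.007, -0.005,  0.711]), array([ 0.46 , -0.089,  0.522]))
[[ 0.002  0.111  0.994]
 [ 0.009  0.994 -0.111]
 [-1.     0.009  0.001]]
```

```bash
python3 -m pendant '[{"translation":[0,-0.1,0],"angular":[0,0,-8.4],"hand":1},{"translation":[0,-0.1,0],"angular":[0,0,-8.4],"hand":1},{"translation":[0,-0.1,0],"angular":[0,0,-8.4],"hand":1},{"translation":[0,-0.1,0],"angular":[0,0,-8.4],"hand":1},{"translation":[0,-0.1,0],"angular":[0,0,-8.4],"hand":1},{"translation":[0,-0.1,0],"angular":[0,0,-8.4],"hand":1},{"translation":[0,-0.1,0],"angular":[0,0,-8.4],"hand":1},{"translation":[0,-0.1,0],"angular":[0,0,-8.4],"hand":1},{"translation":[0,-0.1,0],"angular":[0,0,-8.4],"hand":1},{"translation":[0,-0.2,0],"angular":[0,0,-8.4],"hand":1},{"translation":[0,0,0],"angular":[0,0,0],"hand":1},{"translation":[0,0,0],"angular":[0,0,0],"hand":1}]'
python3 - <<'E'
from plan import *
rep()
s=r.read_state();print(s['joint_positions']);print(R.from_quat(s['eef_rot']).as_matrix())
for n in ['wrist','side']: save(n,n+'11')
for n in ['knob_grip','knob','lever_pivot']:
  for c_ in ['wrist']: print(n,c_,[(np.round(x['point'],1),round(x['confidence'],2), atz(c_,x['point'],{'knob_grip':.072,'knob':.04,'lever_pivot':.04,'flask_1':0}[n])) for x in r.mark_of(c_,n)][:2])
E
```

```text
time: 14.55
ee_pos: [0.474, -0.0951, 0.202]
eef_rot: [0.504, 0.496, -0.497, 0.503]
ft_force: [-0.2, 0.9, 0.3]
width: 0.0871
t 14.55 ee [ 0.474 -0.095  0.202] F [-0.227  0.888  0.328] w 0.08712717406349962 hook(rail) mm [-129.031 -219.832  159.4  ]
[-0.616  0.019  0.739  1.929 -0.015  1.184  0.127]
[[ 0.015  1.    -0.002]
 [-0.    -0.002 -1.   ]
 [-1.     0.015  0.   ]]
knob_grip wrist [(array([199.7, 314.7]), 0.6, array([ 0.47 , -0.097,  0.072]))]
knob wrist [(array([192.7, 314.1]), 0.91, array([ 0.469, -0.1  ,  0.04 ]))]
lever_pivot wrist [(array([ 96.2, 357.4]), 0.73, array([ 0.509, -0.01 ,  0.04 ]))]
```

View pics/wrist11.png

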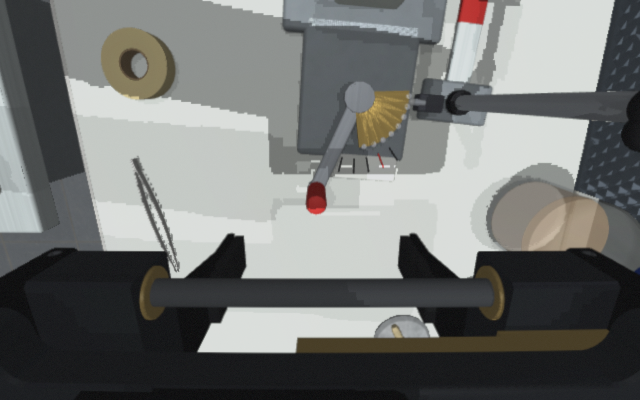

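View pics/side11.png

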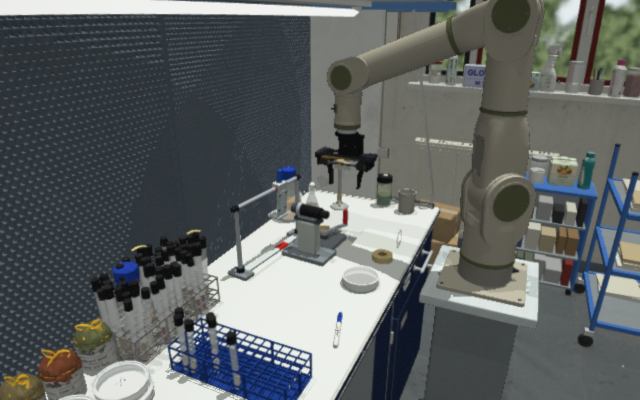

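Run:
```python
from plan import *
print('knob top',atz('wrist',(206,316),.09))
for z in (.03,.045,.05,.06): print('pivot',z,atz('wrist',(98,360),z))
im=cv2.imread('pics/wrist11.png');cv2.imwrite('pics/wz11.png',cv2.resize(im[65:225,270:470],None,fx=4,fy=3.7,interpolation=cv2.INTER_CUBIC))
```

```text
knob top [ 0.471 -0.097  0.09 ]
pivot 0.03 [ 0.512 -0.012  0.03 ]
pivot 0.045 [ 0.51  -0.012  0.045]
pivot 0.05 [ 0.51  -0.012  0.05 ]
pivot 0.06 [ 0.509 -0.012  0.06 ]
```

View pics/wz11.png

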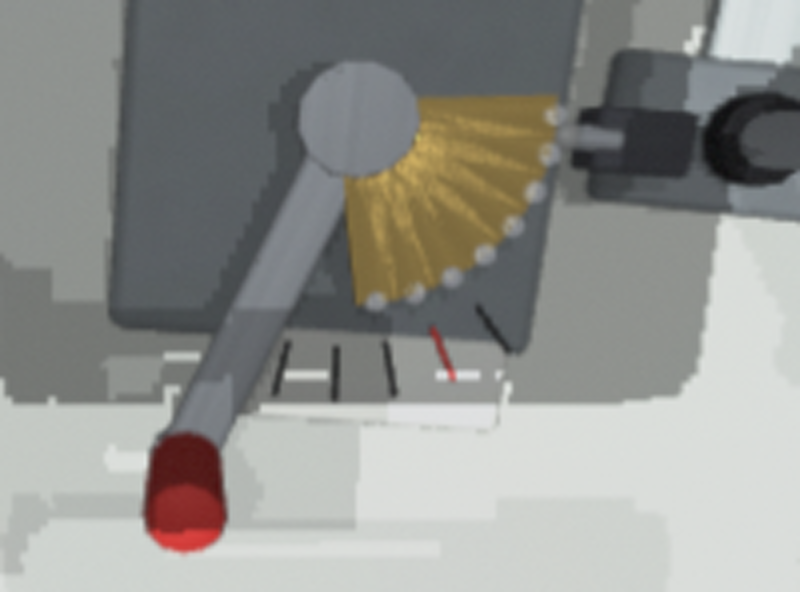

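```bash
python3 -m pendant '[{"translation":[-0.2,-0.1,-3],"angular":[0,0.3,0],"hand":1},{"translation":[-0.1,-0.1,-3],"angular":[0,0.3,0],"hand":1},{"translation":[0,0,-3],"angular":[0,0.3,0],"hand":0.6},{"translation":[0,0,-2],"angular":[0,0,0],"hand":0.2},{"translation":[0,0,-1.4],"angular":[0,0,0],"hand":-0.2},{"translation":[0,0,0],"angular":[0,0,0],"hand":-0.2},{"translation":[0,0,0],"angular":[0,0,0],"hand":-0.2}]' 40
python3 - <<'E'
from plan import *
rep()
s=r.read_state();print(R.from_quat(s['eef_rot']).as_matrix()[:,0])
save('wrist','wrist12');save('side','side12')
im=cv2.imread('pics/side12.png');cv2.imwrite('pics/sz12.png',cv2.resize(im[140:280,250:400],None,fx=4.2,fy=4.2,interpolation=cv2.INTER_CUBIC))
E
```

```text
time: 15.5
ee_pos: [0.4714, -0.0975, 0.0775]
eef_rot: [-0.5, -0.499, 0.503, -0.498]
ft_force: [0.2, -0.1, -0.5]
width: 0.055
t 15.5 ee [ 0.471 -0.098  0.077] F [ 0.232 -0.137 -0.533] w 0.054977295315739444 hook(rail) mm [-131.981 -222.698   34.853]
[-0.004 -0.002 -1.   ]
```

View pics/wrist12.png

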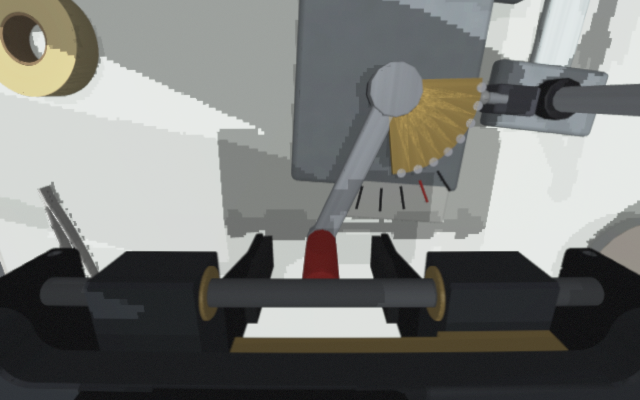

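View pics/sz12.png

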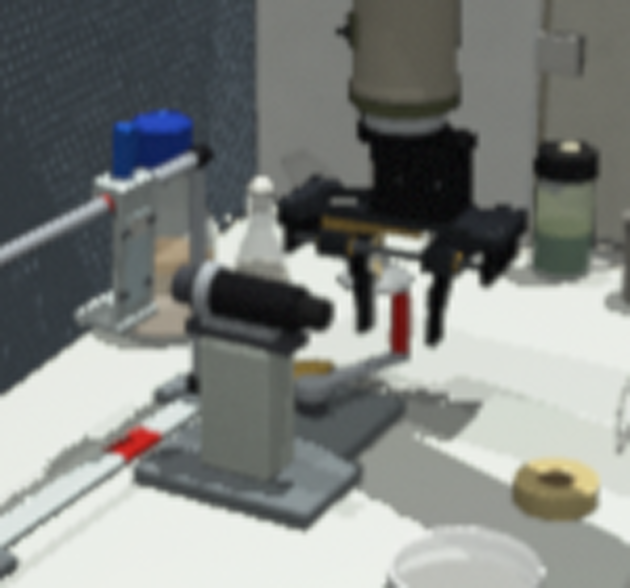

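```bash
python3 -m pendant '[{"translation":[0,0,0],"angular":[0,0,0],"hand":-1},{"translation":[0,0,0],"angular":[0,0,0],"hand":-1},{"translation":[0,0,0],"angular":[0,0,0],"hand":-1},{"translation":[0,0,0],"angular":[0,0,0],"hand":-1},{"translation":[0,0,0],"angular":[0,0,0],"hand":-1}]' 30
python3 - <<'E'
from plan import *
rep()
piv=np.array([.5105,-.0115]);s=r.read_state()
for k in np.arange(0,49,4):
    a=np.radians(-114.8+k);print(k,(piv+.095*np.array([np.cos(a),np.sin(a)])-[.4707,-.0977])*100)
E
```

```text
time: 16.1
ee_pos: [0.4711, -0.0973, 0.0771]
eef_rot: [-0.5, -0.499, 0.503, -0.498]
ft_force: [-2.1, 0.0, 3.1]
width: 0.017
t 16.1 ee [ 0.471 -0.097  0.077] F [-2.138  0.036  3.051] w 0.017040608612811467 hook(rail) mm [-132.365 -222.547   34.441]
0 [-0.005 -0.004]
4 [ 0.606 -0.261]
8 [ 1.234 -0.475]
12 [ 1.875 -0.644]
16 [ 2.527 -0.768]
20 [ 3.185 -0.847]
24 [ 3.847 -0.879]
28 [ 4.51  -0.865]
32 [ 5.171 -0.805]
36 [ 5.825 -0.699]
40 [ 6.471 -0.548]
44 [ 7.104 -0.352]
48 [ 7.722 -0.112]
```

```bash
python3 -m pendant '[{"translation":[0.6,-0.26,0],"angular":[0,0,0],"hand":-1},{"translation":[0.63,-0.21,0],"angular":[0,0,0],"hand":-1},{"translation":[0.64,-0.17,0],"angular":[0,0,0],"hand":-1},{"translation":[0,0,0],"angular":[0,0,0],"hand":-1}]'
python3 -m pendant '[{"translation":[0.65,-0.12,0],"angular":[0,0,0],"hand":-1},{"translation":[0.66,-0.08,0],"angular":[0,0,0],"hand":-1},{"translation":[0.66,-0.03,0],"angular":[0,0,0],"hand":-1},{"translation":[0,0,0],"angular":[0,0,0],"hand":-1}]'
python3 - <<'E'
from plan import *
rep(); save('wrist','wrist13')
E
```

```text
time: 16.5
ee_pos: [0.4897, -0.1037, 0.0769]
eef_rot: [-0.5, -0.499, 0.503, -0.497]
ft_force: [-3.7, 3.0, 6.6]
width: 0.0172
time: 16.9
ee_pos: [0.5094, -0.106, 0.0769]
eef_rot: [-0.5, -0.499, 0.503, -0.497]
ft_force: [-4.6, 2.6, 6.8]
width: 0.0172
t 16.9 ee [ 0.509 -0.106  0.077] F [-4.579  2.598  6.761] w 0.017192889361327155 hook(rail) mm [ -93.397 -226.964   34.24 ]
```

View pics/wrist13.png

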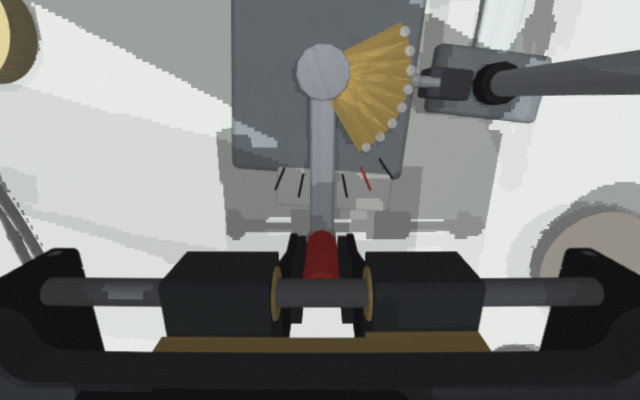

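```bash
python3 -m pendant '[{"translation":[0.66,0.01,0],"angular":[0,0,0],"hand":-1},{"translation":[0.66,0.06,0],"angular":[0,0,0],"hand":-1},{"translation":[0.65,0.11,0],"angular":[0,0,0],"hand":-1},{"translation":[0,0,0],"angular":[0,0,0],"hand":-1}]'
python3 -m pendant '[{"translation":[0.65,0.15,0],"angular":[0,0,0],"hand":-1},{"translation":[0.63,0.2,0],"angular":[0,0,0],"hand":-1},{"translation":[0.6,0.24,0],"angular":[0,0,0],"hand":-1},{"translation":[0,0,0],"angular":[0,0,0],"hand":-1},{"translation":[0,0,0],"angular":[0,0,0],"hand":-1}]'
python3 - <<'E'
from plan import *
rep(); 
s=r.read_state();v=np.array(s['ee_pos'])[:2]-[.5105,-.0115];print('angle',np.degrees(np.arctan2(v[1],v[0]))+114.8,np.hypot(*v))
for n in ['wrist','side']: save(n,n+'14')
im=cv2.imread('pics/side14.png');cv2.imwrite('pics/sz14.png',cv2.resize(im[140:280,220:370],None,fx=4.2,fy=4.2,interpolation=cv2.INTER_CUBIC))
E
```

```text
time: 17.35
ee_pos: [0.529, -0.1042, 0.0769]
eef_rot: [-0.5, -0.5, 0.503, -0.497]
ft_force: [-5.2, 0.4, 7.5]
width: 0.0171
time: 17.85
ee_pos: [0.5474, -0.0986, 0.0769]
eef_rot: [-0.5, -0.499, 0.504, -0.497]
ft_force: [-4.6, 0.8, 6.3]
width: 0.017
t 17.85 ee [ 0.547 -0.099  0.077] F [-4.644  0.756  6.264] w 0.01702350738363203 hook(rail) mm [ -56.429 -215.442   34.259]
angle 47.758771533416635 0.09459425957109784
```

View pics/wrist14.png

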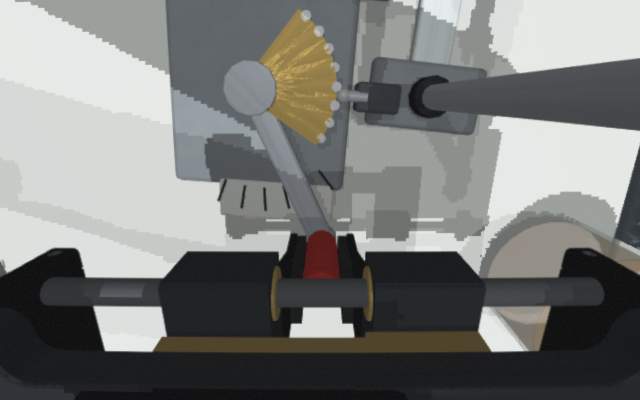

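View pics/sz14.png

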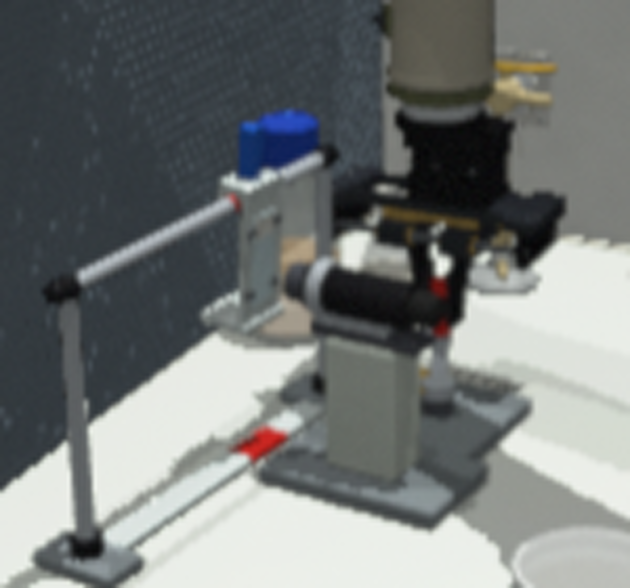

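```bash
python3 -m pendant '[{"translation":[0,0,0],"angular":[0,0,0],"hand":-1},{"translation":[0,0,0],"angular":[0,0,0],"hand":-1},{"translation":[0,0,0],"angular":[0,0,0],"hand":-1}]'
python3 - <<'E'
from plan import *
rep()
save('side','side15')
for k in r.mark_of('side','carrier_hook')[:2]: print(k,Rr.inv().apply(atz('side',k['point'],.21)-[RX,RY,0])*1000)
# carrier plate top edge & stem in side: predicted for y=-.052
for l in [(0,0,.255),(-.014,-.052+.025-0,.225)]: pass
for y in (-.046,-.052,-.058):
    print(y,[proj('side',Rr.apply([a,y+b,z])+[RX,RY,0])[0] for a,b,z in [(0,0,.265),(-.014,.025,.225),(-.014,-.025,.225)]])
im=cv2.imread('pics/side15.png');cv2.imwrite('pics/sz15.png',cv2.resize(im[160:225,260:310],None,fx=9,fy=9,interpolation=cv2.INTER_CUBIC))
a=cv2.imread('pics/wrist10.png');cv2.imwrite('pics/w10z.png',cv2.resize(a[140:290,270:380],None,fx=6,fy=4,interpolation=cv2.INTER_NEAREST))
E
```

```text
time: 18.25
ee_pos: [0.5473, -0.0986, 0.0769]
eef_rot: [-0.5, -0.499, 0.504, -0.497]
ft_force: [-6.4, 0.2, 5.9]
width: 0.0172
t 18.25 ee [ 0.547 -0.099  0.077] F [-6.372  0.213  5.863] w 0.01718299814242864 hook(rail) mm [ -56.488 -215.455   34.281]
{'point': [183.5, 276.9], 'confidence': 0.94} [ 19.954 -66.44  210.   ]
-0.046 [array([169.426, 277.649]), array([185.142, 276.978]), array([180.405, 286.557])]
-0.052 [array([168.902, 278.815]), array([184.559, 278.156]), array([179.855, 287.671])]
-0.058 [array([168.382, 279.974]), array([183.98 , 279.327]), array([179.308, 288.777])]
```

View pics/sz15.png

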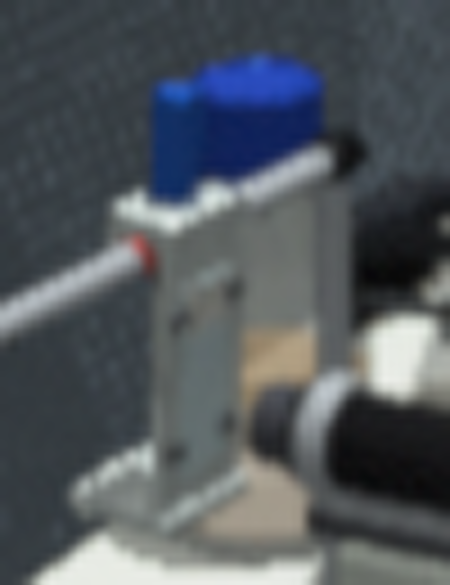

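View pics/w10z.png

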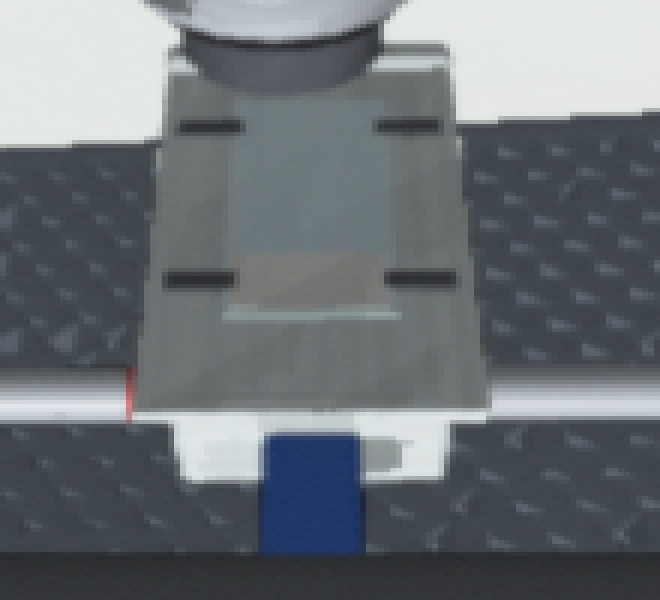

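```bash
python3 -c "
from plan import *
rep();print(r.close_job())"
```

```text
t 18.35 ee [ 0.547 -0.099  0.077] F [-5.453  0.131  6.037] w 0.017282212105018135 hook(rail) mm [ -56.496 -215.45    34.275]
the job is handed in; nothing more can be done
None
```

I hooked the carrier over the left-hand end of the rail, slid it to the red mark without lifting it, and let go. I then took the red knob, pushed the lever four clicks away, and handed the job in at 18.4 s of 51 s while still holding it there. The hand-in gives no verdict.

- **Carrier:** after release the wrist picture showed it hanging on the rail, with its middle about 2 mm left of the middle of the mark (8 mm is allowed). A last side picture shows it still hanging there.
- **Lever:** it covers the red line, with four of the black lines clear to its left. Working from the tool position, the angle is about 47.8° (0.834 rad), close to the 0.838 rad of the fourth click. The lever was steady against about 5 N of spring push, with the fingers shut on the knob at a 30 N grip.
- **Bystanders:** the arm went nowhere near the flask or the dish, and both stood in their places in the pictures. I did not measure their positions again at the end.
- **Disagreements:** the last network reading of the hook, from the side picture, put it about 20 mm off the rail axis and 14 mm further right. It contradicted the pictures, so I did not use it. Estimates of where the mark lies along the rail differed by about 4 mm.

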